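# Weigh a batch of gland nuts on the pocket scale

### The arm

A 6-joint arm with a two-finger parallel gripper is mounted at the origin on a cart in front of the work surface, level with it; the furniture and walls round the work are solid. World frame = base frame: x ahead of the robot, y to its left, z up, the work surface at z = 0. Lengths are in m, angles in rad, forces in N, time in s.
With the tool pointing down it reaches from about 0.35 to 0.85 m from the base axis. Payload 8.1 kg.
Tool frame: the origin (TCP) lies between the finger pads; the fingertips stand 11 mm ahead of it and the grasp point (between the pads) lies 8 mm behind it (robot.tips_ahead is the distance from the TCP to the fingertips, in m); z points along the fingers, y is the line along which they close (so a half turn about z gives the same grasp; the last joint's range is limited). The gripper opens to 93 mm and grips with 3 to 60 N. Pads are 15 mm wide; open, the fingers measure 128 mm over their backs; the gripper's body (75 mm by 188 mm) begins 65 mm behind the grasp point.
Start: joints at [-0.085, 0.13, 1.488, -0, 1.523, -0.085], TCP at [0.6, 0, 0.23] pointing down, gripper open.
Joint ranges: [-2.96, 2.96], [-0.89, 2.26], [0.02, 2.5], [-1.34, 4.48], [0, 2.73], [-2.66, 2.66]. Speed limits (rad/s): [2.39, 2.39, 2.79, 3.14, 3.14, 3.14].

### API

Orientations are given as a rotation vector (axis times angle).
In Python, from plant import robot gives the robot as it stands. The module is installed in compiled form; this text tells all that it offers.
- The arm moves only by the tool move_arm, never from a script. Its argument "deltas" is one flat list of numbers, 7 for each row, row after row: the shift along the tool's x, y, z in m, then the turn, a rotation vector about the tool's x, y, z in rad, then the opening, from 0 (shut) to 1 (fully open). A call has 1 to 12 rows; each row is the pose to reach, as a shift and turn from the pose commanded when the call began, along the tool's axes at that moment; what a row does not reach only later rows make up. A row lasts 1/8 s, in which the tool goes at most 62.5 mm and 10.7 degrees, less where a joint would pass 70% of its speed; a pose out of reach is approached as far as the arm can. A call with a gripper value outside its range is refused whole. The fingers move at their own pace and stop on an object; "squeeze" is the grip in N (left out, the last holds). Time passes only in rows, so rows that repeat a pose let the fingers close. It gives the time, the measured TCP pose, the force, the opening and the grip force at its end, in the units of the state.
- robot.read_state(): the state, without advancing time (a new reading comes with each control period).
- robot.read_camera(name): name is "scene" or "side" or "wrist"; returns (picture, depth): 384x512x3 uint8, red, green, blue; 384x512 float32, m along the optical axis (not along the pixel's ray), 0 where there is no reading.
- robot.camera_model(name): a dict with "K" (3x3 intrinsics, pixels), "R" (3x3) and "t" (3): a world point X has camera coordinates R X + t; the wrist camera has in their place "tool_from_camera" (4x4, takes a point from camera to tool coordinates, whose origin is the TCP and whose axes are the flange's). Camera axes: x right, y down, z forward; pixel columns grow to the right and rows downward; lengths in m; the calibration is good to about 2 mm. A picture is of the moment at which its call begins: read the wrist's pose just before it. camera_model takes no time and is no camera call.
- robot.close_job(): hands the job in; it is judged then, once.
Trained networks look in the newest picture that a camera, given by its name, has taken for a name from the list of things; names that differ only in an ending like _2 or _b are one class to them, and where a whole thing is asked for, a point or a joint stands for the part that bears it (a point fixed in the world has none). Each returns a list of dicts, best first, with "confidence" (0 to 1); they miss things now and then, are a little off and sometimes report something else, mostly with a low value. They report only what shows in the picture. A call takes as long as a camera call. They do not tell look-alikes from the thing itself.
- robot.recognise(camera, label): "uv" ([column, row] in pixels, amid what is visible of it).
The state is a dict: "t": time; "q": joint angles; "dq": joint speeds; "joint_torque": joint torques, N m; "tool_pos": TCP position; "orientation": TCP orientation; "force": force on the tool from outside, world axes, zero at the start; "wrist_torque": the same for the moment, N m; "opening": finger opening in m; "gripper_force": force on a finger pad.
Only numpy, scipy, OpenCV 4.12 (cv2) and the standard library are available. Lean on these libraries where they do the work, as an engineer would, in place of code of your own. Each camera call takes 0.05 s, during which the arm holds its last target. There are 200 camera calls.

### The job

Get the batch of gland nuts onto the pocket scale for weighing: swing the cover that stands ajar right back, stand the empty tin on the middle of the scale's pan with its length along the hinge, then pour all six nuts out of the steel cup into the tin. Finish with the empty cup standing upright on the bench, and leave the sample jar, the spray bottle and the battery where they stand.

Things in the scene. Friction and masses are not known exactly. Their poses are not given: they have to be found in the camera images.
- scale: grey pocket scale with its cover ajar (not the shut one far off at the left), 119 (x) x 98 (y) x 28 mm high when shut, fixed. Origin: centre of its underside; x points from the display to the hinge, y runs along the hinge, z up. Its flat top (pan and display) is 18 mm above the bench; the display is the strip x < -41 mm. The cover's hinge line is parallel to y at x = +54, z = 22 mm.
- pan (a point): middle of the weighing pan, on the top of the scale (x = 0, y = 0, z = 18 mm in the scale's frame); its axes are the scale's. The tin belongs here.
- scale_cover (a joint): angle of the scale's flat cover, rad: 0 shut, 1.92 right back (leaning away from the pan). Starts at 0.2 to 0.5; a stiff hinge holds it wherever it is left (0.5 to 1 N at the lip moves it). The cover is a frame 8 mm deep, 98 mm wide, reaching 95 mm from the hinge; open, it stands up to 112 mm above the bench.
- cover_lip (a point): lower outer edge of the cover's free end, at the middle of its width (95 mm from the hinge, 2 mm below the hinge line when shut). It turns with the cover.
- tin: empty plain aluminium tin, open at the top, rounded oblong 64 (x) x 110 (y) x 24 mm high, 60 g. Origin: centre of its underside; y along its length, z up. Floor 2 mm thick, wall about 2.5 mm.
- cup: stainless weighing cup with flat bottom, 112 (x) x 60 (y) x 46 mm high, 130 g empty; spout along its own -x. Origin on the underside, z up. Grip its parallel side walls (y = +-30, x from -30 to +32 mm). Floor 3 mm, flat to x = -30, then a ramp rising at 23 degrees to the spout's edge; walls fall from 46 to 27 mm along the spout; rounded back at x = +48.
- spout (a point): middle of the cup's pouring edge: x = -63, y = 0, z = 15.5 mm in the cup's frame. The cup is smooth (nuts slide at about 20 degrees), so they leave it when it is tipped 50 to 70 degrees.
- nut_1_mid (a point): middle of a white nylon gland nut, a ring 24 mm across and 12 mm thick, 15 g; starts in the cup
- nut_2_mid (a point): middle of a white nylon gland nut, a ring 24 mm across and 12 mm thick, 15 g; starts in the cup
- nut_3_mid (a point): middle of a white nylon gland nut, a ring 24 mm across and 12 mm thick, 15 g; starts in the cup
- nut_4_mid (a point): middle of a white nylon gland nut, a ring 24 mm across and 12 mm thick, 15 g; starts in the cup
- nut_5_mid (a point): middle of a white nylon gland nut, a ring 24 mm across and 12 mm thick, 15 g; starts in the cup
- nut_6_mid (a point): middle of a white nylon gland nut, a ring 24 mm across and 12 mm thick, 15 g; starts in the cup
- jar: white sample jar with blue cap, 58 mm across and 90 mm high, standing loose; origin: centre of its underside. Leave it alone.
- bottle: white trigger spray bottle, 62 x 83 x 205 mm high, standing loose; origin: underside, body centred about 11 mm along its +y. Leave it alone.
- case: closed black instrument case, 438 x 532 mm and 150 mm high, fixed at the right of the work; its left side, with the carrying handle, lies between y = 0.01 and -0.06, from x = 0.45 to 0.95. Origin: centre of its underside.
- cell: battery cell, 26 mm across and 50 mm high, standing loose on end; origin: centre of its underside. Leave it alone.
Mind the look-alikes: they are no part of the job. Several things have the shape of the scale; the one meant has the colours described above.

How it is judged:
On the way, in this order (a step that is already met when the one before it is completed fails the run):
1. the scale's cover is swung right back (value of joint scale_cover above 1.5 rad), for 0.2 s.
2. the empty tin stands released on the pan, its length along the hinge (x of tin in the frame of scale between -0.024 and 0.018 m and y of tin in the frame of scale between -0.022 and 0.022 m and z of tin in the frame of scale between 0.014 and 0.022 m and angle between tin's own z axis and vertical below 0.06 rad and angle between the y axis of tin and the y axis of scale, either way round below 0.25 rad and contact force between tin and the fingers below 0.1 N and value of joint scale_cover above 1.5 rad), for 0.2 s.
3. all six nuts lie in the tin (x of nut_1_mid in the frame of tin between -0.032 and 0.032 m and y of nut_1_mid in the frame of tin between -0.055 and 0.055 m and z of nut_1_mid in the frame of tin between 0 and 0.028 m and x of nut_2_mid in the frame of tin between -0.032 and 0.032 m and y of nut_2_mid in the frame of tin between -0.055 and 0.055 m and z of nut_2_mid in the frame of tin between 0 and 0.028 m and x of nut_3_mid in the frame of tin between -0.032 and 0.032 m and y of nut_3_mid in the frame of tin between -0.055 and 0.055 m and z of nut_3_mid in the frame of tin between 0 and 0.028 m and x of nut_4_mid in the frame of tin between -0.032 and 0.032 m and y of nut_4_mid in the frame of tin between -0.055 and 0.055 m and z of nut_4_mid in the frame of tin between 0 and 0.028 m and x of nut_5_mid in the frame of tin between -0.032 and 0.032 m and y of nut_5_mid in the frame of tin between -0.055 and 0.055 m and z of nut_5_mid in the frame of tin between 0 and 0.028 m and x of nut_6_mid in the frame of tin between -0.032 and 0.032 m and y of nut_6_mid in the frame of tin between -0.055 and 0.055 m and z of nut_6_mid in the frame of tin between 0 and 0.028 m), for 0.2 s.
At the end, for the whole second after the job is handed in: cover over 1.5 rad open; tin level on the scale, its centre 24 mm before to 18 mm behind the scale's centre, within 22 mm sideways, length within 0.25 rad of the hinge line; all six nuts in the tin, none with its middle more than 4 mm over the rim; cup upright on the bench; all at rest (all of step 3 and value of joint scale_cover above 1.5 rad and x of tin in the frame of scale between -0.024 and 0.018 m and y of tin in the frame of scale between -0.022 and 0.022 m and z of tin in the frame of scale between 0.014 and 0.022 m and angle between each of tin, cup's own z axis and vertical below 0.06 rad and angle between the y axis of tin and the y axis of scale, either way round below 0.25 rad and height (world z) of cup between -0.004 and 0.006 m and linear speed of each of tin, cup below 0.03 m/s); the robot touches nothing.
It fails at once if the sample jar is shifted more than 20 mm or tipped (distance of jar from where it was at the start of the episode above 0.02 m or angle between jar's own z axis and vertical above 0.35 rad).
It fails at once if the spray bottle is shifted more than 20 mm or tipped (distance of bottle from where it was at the start of the episode above 0.02 m or angle between bottle's own z axis and vertical above 0.35 rad).
It fails at once if the battery cell is shifted more than 20 mm or tipped (distance of cell from where it was at the start of the episode above 0.02 m or angle between cell's own z axis and vertical above 0.35 rad).
It also fails if it takes over 72 s, if anything falls off the work surface, if the arm or the gripper's body presses on something with over 40 N, if the wrist force passes 120 N, or if a joint passes its speed limit or range.

## Working session

There is one attempt and no reset: what is moved stays moved. The work goes in short steps, Python scripts to look and compute and a tool call to move; the robot and the scene stay as the last step left them, time stands still between calls to the robot, and variables do not carry over. Pictures are saved under pics/ and viewed, at most 10 in all, crops included, and the job is handed in when it is done.

Besides the shell and the picture viewer there is one more tool, called by a JSON object that holds its "fn" and its "kwargs", one argument or row to a line. move_arm: Moves the arm, as the interface text tells. Its arguments: {"type":"object","properties":{"deltas":{"type":"array","items":{"type":"number"}},"squeeze":{"type":"number"}},"required":["deltas"]}

```bash
mkdir -p pics
cat > h.py <<'E'
import numpy as np, cv2
from scipy.spatial.transform import Rotation as Rn
from plant import robot
def cloud(cam):
    st=robot.read_state(); im,d=robot.read_camera(cam); m=robot.camera_model(cam); K=m["K"]
    v,u=np.mgrid[:384,:512]; P=np.stack([(u-K[0][2])/K[0][0]*d,(v-K[1][2])/K[1][1]*d,d],-1)
    if cam=="wrist":
        T=np.array(m["tool_from_camera"]); P=P@T[:3,:3].T+T[:3,3]
        P=P@Rn.from_rotvec(st["orientation"]).as_matrix().T+st["tool_pos"]
    else: P=(P-np.array(m["t"]))@np.array(m["R"])
    P[d==0]=np.nan
    return im,P
E
python3 - <<'E'
from h import *
ims=[]
for c in ["scene","side"]:
    im,P=cloud(c); np.savez("/tmp/"+c,im=im,P=P); ims.append(im)
    cv2.imwrite(f"pics/{c}0.png",cv2.resize(im[...,::-1],(768,576)))
    for l in ["scale","scale_cover","tin","cup","jar","bottle","cell","case","nut_1_mid","spout","cover_lip"]:
        for r in robot.recognise(c,l)[:4]:
            u,v=map(int,np.round(r["uv"])); print(c,l,round(r["confidence"],2),u,v,P[min(v,383),min(u,511)].round(3))
E
```

```text
scene scale 0.77 216 295 [0.437 0.648 0.03 ]
scene scale 0.61 200 209 [0.649 0.409 0.106]
scene scale 0.59 279 197 [0.485 0.137 0.023]
scene scale_cover 0.76 216 292 [0.443 0.638 0.029]
scene scale_cover 0.47 278 191 [0.484 0.148 0.061]
scene tin 0.68 227 209 [0.638 0.265 0.   ]
scene cup 0.82 226 241 [0.521 0.453 0.05 ]
scene jar 0.58 263 221 [0.452 0.322 0.064]
scene bottle 0.97 200 209 [0.649 0.409 0.106]
scene spout 0.78 224 238 [0.548 0.425 0.027]
scene cover_lip 0.61 216 289 [0.448 0.631 0.033]
scene cover_lip 0.51 281 192 [0.473 0.146 0.058]
side scale 0.98 195 332 [0.448 0.645 0.027]
side scale 0.36 208 253 [0.547 0.427 0.019]
side scale_cover 0.75 203 328 [0.437 0.628 0.027]
side tin 0.89 208 206 [0.656 0.253 0.002]
side tin 0.35 261 267 [0.39  0.414 0.034]
side cup 0.55 208 255 [0.53  0.452 0.047]
side jar 0.7 255 224 [0.455 0.321 0.079]
side bottle 0.67 172 211 [0.66  0.415 0.121]
side cell 0.52 258 268 [0.397 0.419 0.032]
side cell 0.52 274 189 [0.481 0.135 0.052]
side case 0.18 209 249 [0.548 0.42  0.027]
side spout 0.9 209 254 [0.546 0.425 0.013]
side cover_lip 0.92 200 326 [0.446 0.627 0.026]
side cover_lip 0.9 274 190 [0.478 0.14  0.052]
side cover_lip 0.62 259 268 [0.393 0.421 0.037]
```

View pics/scene0.png

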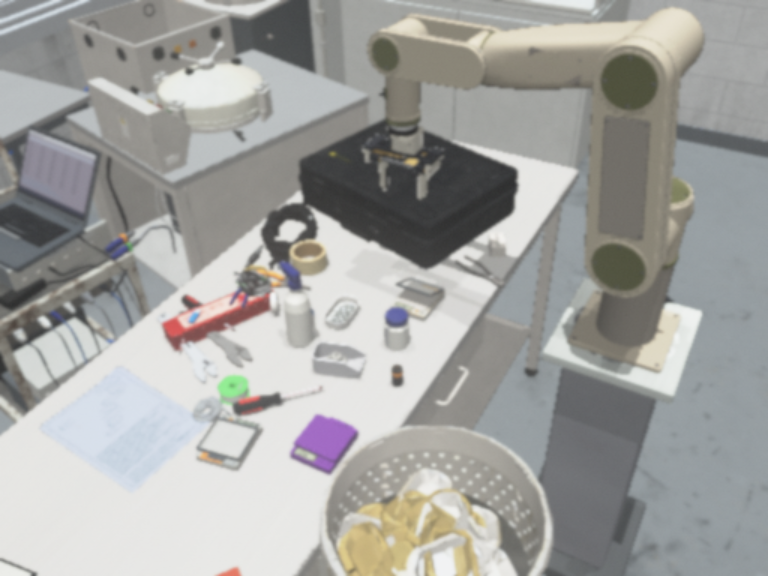

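View pics/side0.png

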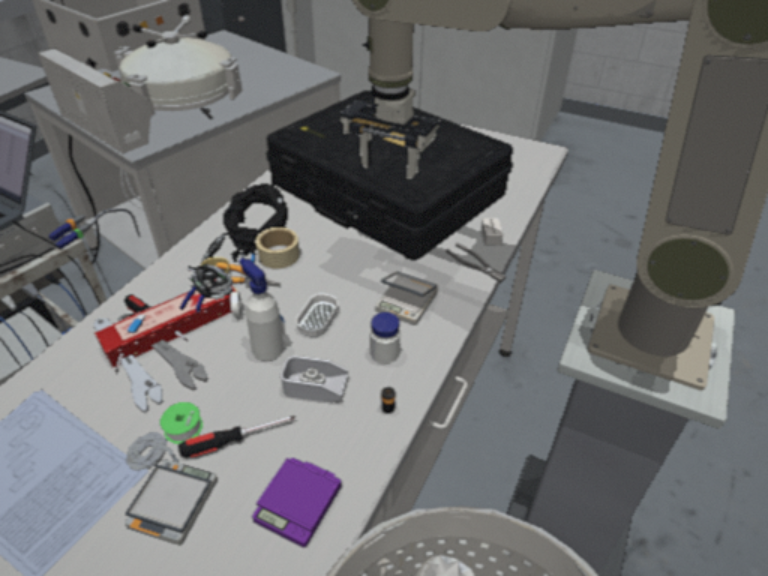

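Scale candidates in the side picture (512-wide pixels) are the purple one (195,332), the shut grey one far left (115,335), and the grey one with its cover ajar (274,195). The last fits the description. It sits at about (0.48, 0.14), just before the jar. Next I'll get geometry and an enlarged crop.

Run:
```python
from h import *
z=np.load("/tmp/side.npz"); im=z["im"]; P=z["P"]
c=im[160:290,150:310]; cv2.imwrite("pics/crop.png",cv2.resize(c[...,::-1],(800,650))[:600])
s=robot.read_state(); print(s["orientation"],s["tool_pos"],Rn.from_rotvec(s["orientation"]).as_matrix().round(2),s["opening"])
m=robot.camera_model("wrist");print(np.array(m["tool_from_camera"]).round(3),m["K"])
for c in ["scene","side"]:
    m=robot.camera_model(c); print(c,(-np.array(m["R"]).T@m["t"]).round(2))
```

```text
[-2.22144234e+00 -2.22143180e+00  3.35462520e-05] [6.00001644e-01 2.57820670e-05 2.29625607e-01] [[ 0.  1. -0.]
 [ 1. -0. -0.]
 [-0. -0. -1.]] 0.09296681569294968
[[ 0.001 -0.955 -0.297  0.083]
 [ 1.     0.     0.002  0.   ]
 [-0.002 -0.297  0.955 -0.154]
 [ 0.     0.     0.     1.   ]] [[324.78774785   0.         260.77724287]
 [  0.         324.78774785 188.4466428 ]
 [  0.           0.           1.        ]]
scene [-0.16  1.41  1.19]
side [0.12 1.   0.88]
```

View pics/crop.png

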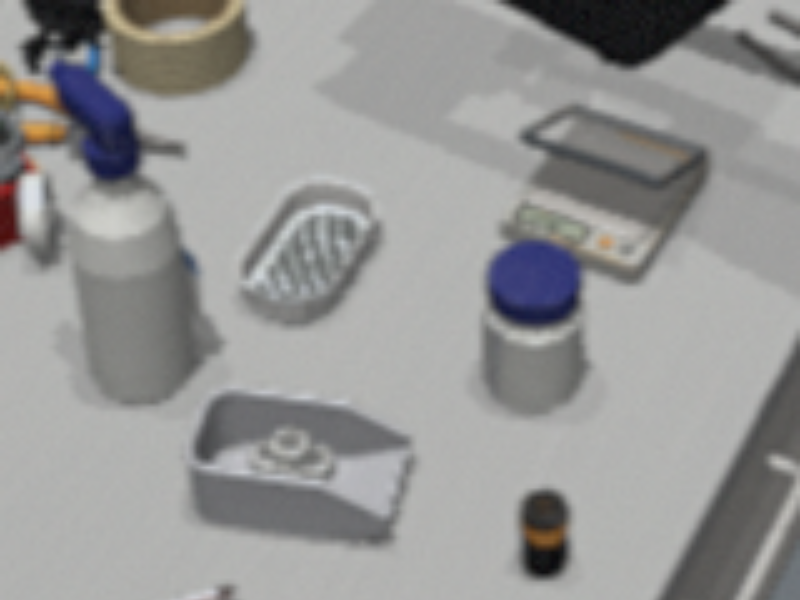

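Scale confirmed: grey, cover ajar, display strip towards the jar, hinge on the far side. Cup spout points to the robot, nuts lie inside it, and the tin is open and empty. Next, an overhead wrist look.

{"fn": "move_arm", "kwargs": {
  "deltas": [0.05, -0.015, -0.04, 0, 0, 0, 1, 0.1, -0.03, -0.08, 0, 0, 0, 1, 0.15, -0.045, -0.12, 0, 0, 0, 1, 0.2, -0.06, -0.15, 0, 0, 0, 1, 0.25, -0.07, -0.17, 0, 0, 0, 1, 0.28, -0.07, -0.17, 0, 0, 0, 1, 0.28, -0.07, -0.17, 0, 0, 0, 1, 0.28, -0.07, -0.17, 0, 0, 0, 1]
}}

```text
t: 2.2
tool_pos: [0.53, 0.2794, 0.3992]
orientation: [2.221, 2.221, -0.002]
force: [-0.6, 0.4, -0.8]
opening: 0.0932
gripper_force: 0.0
```

Run:
```python
from h import *
im,P=cloud("wrist"); np.savez("/tmp/w1",im=im,P=P)
cv2.imwrite("pics/w1.png",cv2.resize(im[...,::-1],(768,576)))
for l in ["scale","scale_cover","cover_lip","tin","cup","spout","jar","bottle","cell","nut_1_mid"]:
    for r in robot.recognise("wrist",l)[:6]:
        u,v=map(int,np.round(r["uv"])); print(l,round(r["confidence"],2),u,v,P[min(v,383),min(u,511)].round(3))
```

```text
scale 0.84 236 219 [0.491 0.157 0.061]
scale 0.53 260 40 [0.53  0.433 0.001]
scale 0.26 217 136 [0.469 0.296 0.089]
scale_cover 0.82 233 229 [0.485 0.134 0.051]
cover_lip 0.71 234 229 [0.487 0.136 0.054]
tin 0.64 321 141 [0.633 0.276 0.004]
cup 0.69 265 39 [0.538 0.434 0.003]
jar 0.62 216 136 [0.467 0.296 0.089]
bottle 0.7 379 72 [0.66  0.378 0.178]
bottle 0.51 265 57 [0.538 0.408 0.002]
cell 0.59 174 56 [0.405 0.406 0.045]
nut_1_mid 0.46 258 40 [0.527 0.431 0.014]
nut_1_mid 0.37 234 228 [0.486 0.136 0.051]
```

View pics/w1.png

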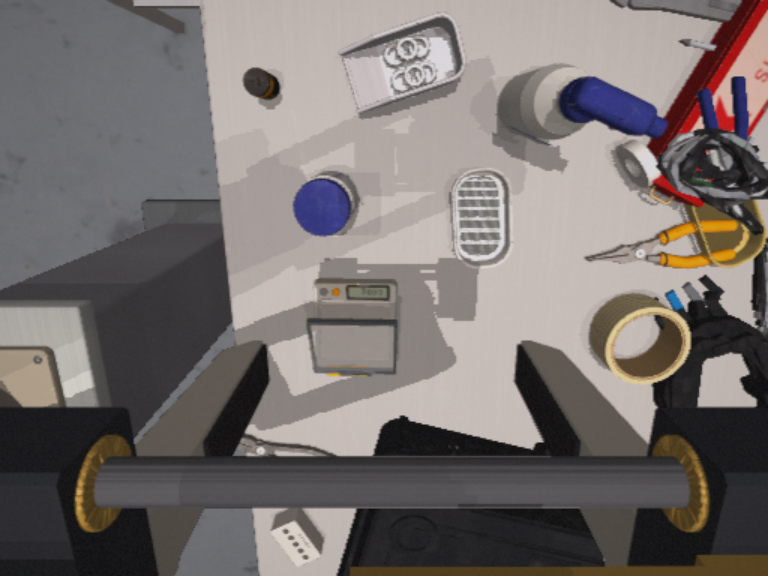

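The wrist view shows the scale at (237,218), display up-image, hinge down-image. The tin is at (320,145), jar (215,138), cup (268,42) with its spout left, cell (174,55), bottle (380,70). Now I'll fit poses.

Run:
```python
from h import *
z=np.load("/tmp/w1.npz"); P=z["P"]
C=dict(w=P,**{c:np.load(f"/tmp/{c}.npz")["P"] for c in["side","scene"]})
def rect(p,n):
    p=p[:,:2].astype(np.float32)*1000; r=cv2.minAreaRect(p); print(n,len(p),[np.round(x,1) for x in r])
for c,P in C.items():
    P=P.reshape(-1,3); P=P[np.isfinite(P).all(1)]
    def box(x0,x1,y0,y1,z0,z1):
        return P[(P[:,0]>x0)&(P[:,0]<x1)&(P[:,1]>y0)&(P[:,1]<y1)&(P[:,2]>z0)&(P[:,2]<z1)]
    print(c, 'bench z',np.median(box(.5,.75,.1,.4,-.02,.01)[:,2]).round(4))
    rect(box(.57,.72,.17,.35,.012,.035),'tin'); 
    b=box(.57,.72,.17,.35,.012,.035); print(' z99',np.percentile(b[:,2],99).round(4) if len(b) else 0)
    b=box(.42,.65,.38,.52,.008,.06);b=b[~((b[:,0]>.6)&(b[:,1]<.44))] if 0 else b
    rect(box(.42,.615,.37,.52,.008,.06),'cup'); rect(box(.42,.615,.37,.52,.038,.06),'cuprim')
    rect(box(.4,.58,.03,.235,.010,.1),'scale all'); rect(box(.4,.58,.03,.235,.012,.0225),'disp')
    cov=box(.42,.56,.06,.2,.026,.1)
    if len(cov)>50:
        rect(cov,'cov'); A=np.c_[cov[:,:2],np.ones(len(cov))]
        k=np.linalg.lstsq(A,cov[:,2],rcond=None)[0]; r=cov[:,2]-A@k; k=np.linalg.lstsq(A[abs(r)<.006],cov[abs(r)<.006,2],rcond=None)[0]
        print(' plane',k.round(3),'ang',np.arctan(np.hypot(*k[:2])).round(3),'maxz',np.percentile(cov[:,2],99.5).round(4), 'lip y',np.percentile(cov[:,1],[1,99]).round(4))
    for n,b in dict(jar=box(.41,.52,.25,.36,.05,.12),cell=box(.36,.44,.37,.45,.03,.07),bottle=box(.58,.74,.33,.47,.05,.25)).items():
        rect(b,n) if len(b)>5 else 0
```

```text
w bench z -0.0004
tin 528 [array([630.3, 269.7]), array([ 64. , 110.6]), np.float64(5.1)]
 z99 0.026
cup 2215 [array([542.7, 426.4]), array([114.8,  61.6]), np.float64(17.3)]
cuprim 590 [array([551.2, 429.1]), array([96.8, 61.6]), np.float64(17.4)]
scale all 3508 [array([487.6, 136.1]), array([119.7,  98. ]), np.float64(89.4)]
disp 1379 [array([487.4, 136. ]), array([119.7,  95.7]), np.float64(89.4)]
cov 2095 [array([487.5, 128.2]), array([82.1, 98. ]), np.float64(89.4)]
 plane [ 0.008  0.447 -0.013] ang 0.421 maxz 0.0675 lip y [0.0881 0.1685]
jar 1302 [array([464.8, 293.8]), array([55.3, 55.4]), np.float64(14.6)]
cell 316 [array([400.4, 407.7]), array([25.5, 25.3]), np.float64(90.0)]
bottle 3613 [array([682.4, 381.6]), array([60.2, 84.1]), np.float64(67.1)]
side bench z 0.0
tin 195 [array([631.8, 272.4]), array([ 64., 111.]), np.float64(7.0)]
 z99 0.0264
cup 967 [array([536. , 455.4]), array([114.4, 120.7]), np.float64(16.8)]
cuprim 222 [array([550.9, 430.8]), array([100.3,  65.1]), np.float64(17.5)]
scale all 886 [array([488.3, 143.8]), array([114.8,  99. ]), np.float64(88.8)]
disp
[... 499 characters left out ...]
.4]), np.float64(8.9)]
 z99 0.0311
cup 663 [array([515.6, 450.7]), array([147.2, 134. ]), np.float64(17.5)]
cuprim 168 [array([544.3, 430.5]), array([104.6,  68.5]), np.float64(15.2)]
scale all 619 [array([480.3, 122.6]), array([147.5, 171.7]), np.float64(0.3)]
disp 277 [array([485.1, 141.3]), array([118.3,  96.8]), np.float64(89.6)]
cov 238 [array([484.5, 137.2]), array([102.9, 104.2]), np.float64(85.2)]
 plane [ 0.011  0.431 -0.011] ang 0.407 maxz 0.0726 lip y [0.0863 0.1736]
jar 271 [array([460.8, 297.3]), array([54.2, 57.4]), np.float64(70.4)]
cell 66 [array([397.9, 410.9]), array([24.6, 28.3]), np.float64(48.4)]
bottle 676 [array([645.9, 402.1]), array([ 67.5, 171. ]), np.float64(65.1)]
```

```bash
cat >> h.py <<'E'
def rows(start,poses):
    """start (pos,R) commanded; poses: list of (pos,R) -> deltas"""
    p0,R0=start
    for p,R in poses:
        print(np.r_[(R0.T@(np.array(p)-p0)),Rn.from_matrix(R0.T@R).as_rotvec()].round(4).tolist())
D0=np.array([[0,1,0],[1,0,0],[0,0,-1.]])
def tilt(th): return D0@Rn.from_rotvec([0,-th,0]).as_matrix()
E
python3 - <<'E'
from h import *
tips=[(.25,.3,.15),(.205,.12,.3),(.190,.07,.3),(.184,.034,.3),(.17,.034,.42),(.160,.036,.5),(.1545,.05,.5),(.1425,.064,.5),(.1275,.076,.5),(.1139,.0845,.35),(.1015,.0895,.15),(.0885,.088,0),(.078,.086,0)]
rows((np.array([.53,.28,.4]),D0),[((.488,y+.011*np.sin(t),z+.011*np.cos(t)),tilt(t)) for y,z,t in tips])
E
```

```text
[-0.0284, -0.042, 0.0891, 0.0, -0.15, 0.0]
[-0.0717, -0.042, 0.2695, 0.0, -0.3, 0.0]
[-0.0867, -0.042, 0.3195, 0.0, -0.3, 0.0]
[-0.0927, -0.042, 0.3555, 0.0, -0.3, 0.0]
[-0.1055, -0.042, 0.356, 0.0, -0.42, 0.0]
[-0.1147, -0.042, 0.3543, 0.0, -0.5, 0.0]
[-0.1202, -0.042, 0.3403, 0.0, -0.5, 0.0]
[-0.1322, -0.042, 0.3263, 0.0, -0.5, 0.0]
[-0.1472, -0.042, 0.3143, 0.0, -0.5, 0.0]
[-0.1623, -0.042, 0.3052, 0.0, -0.35, 0.0]
[-0.1769, -0.042, 0.2996, 0.0, -0.15, 0.0]
[-0.1915, -0.042, 0.301, 0.0, 0.0, 0.0]
[-0.202, -0.042, 0.303, 0.0, 0.0, 0.0]
```

{"fn": "move_arm", "kwargs": {
  "deltas": [-0.03, -0.02, 0.045, 0, -0.15, 0, 0, -0.05, -0.042, 0.095, 0, -0.3, 0, 0, -0.06, -0.042, 0.145, 0, -0.3, 0, 0, -0.07, -0.042, 0.195, 0, -0.3, 0, 0, -0.08, -0.042, 0.245, 0, -0.3, 0, 0, -0.087, -0.042, 0.29, 0, -0.3, 0, 0, -0.091, -0.042, 0.33, 0, -0.3, 0, 0, -0.093, -0.042, 0.353, 0, -0.3, 0, 0, -0.093, -0.042, 0.355, 0, -0.3, 0, 0, -0.093, -0.042, 0.355, 0, -0.3, 0, 0]
}}

```text
t: 4.0
tool_pos: [0.4886, 0.1874, 0.0456]
orientation: [2.06, 2.06, -0.31]
force: [0.2, 1.0, -0.1]
opening: 0.0011
gripper_force: 0.0
```

Run:
```python
from h import *
tips=[(.17,.034,.42),(.160,.036,.5),(.1545,.05,.5),(.1425,.064,.5),(.1275,.076,.5),(.1139,.0845,.35),(.1015,.0895,.15),(.0885,.088,0),(.078,.086,0)]
rows((np.array([.488,.187,.045]),tilt(.3)),[((.488,y+.011*np.sin(t),z+.011*np.cos(t)),tilt(t)) for y,z,t in tips])
```

```text
[-0.0117, 0.0, 0.0046, 0.0, -0.12, 0.0]
[-0.0209, 0.0, 0.0058, 0.0, -0.2, 0.0]
[-0.0303, 0.0, -0.006, 0.0, -0.2, 0.0]
[-0.0459, 0.0, -0.0158, 0.0, -0.2, 0.0]
[-0.0638, 0.0, -0.0228, 0.0, -0.2, 0.0]
[-0.081, 0.0, -0.0271, 0.0, -0.05, 0.0]
[-0.0965, 0.0, -0.0281, 0.0, 0.15, 0.0]
[-0.1101, 0.0, -0.0225, 0.0, 0.3, 0.0]
[-0.1195, 0.0, -0.0175, 0.0, 0.3, 0.0]
```

{"fn": "move_arm", "kwargs": {
  "deltas": [-0.012, 0, 0.0045, 0, -0.12, 0, 0, -0.021, 0, 0.006, 0, -0.2, 0, 0, -0.03, 0, -0.006, 0, -0.2, 0, 0, -0.046, 0, -0.016, 0, -0.2, 0, 0, -0.064, 0, -0.023, 0, -0.2, 0, 0, -0.081, 0, -0.027, 0, -0.05, 0, 0, -0.096, 0, -0.028, 0, 0.12, 0, 0, -0.11, 0, -0.0225, 0, 0.3, 0, 0, -0.115, 0, -0.02, 0, 0.3, 0, 0, -0.1195, 0, -0.0175, 0, 0.3, 0, 0, -0.1195, 0, -0.0175, 0, 0.3, 0, 0]
}}

```text
t: 5.38
tool_pos: [0.4875, 0.0787, 0.0964]
orientation: [2.219, 2.223, -0.003]
force: [-0.1, 0.2, -0.1]
opening: 0.0002
gripper_force: 0.0
```

Run:
```python
from h import *
im,P=cloud("side"); cv2.imwrite("pics/s2.png",cv2.resize(im[120:260,200:360][...,::-1],(686,600)))
s=robot.read_state(); print(s["tool_pos"],s["force"])
```

```text
[0.48750182 0.07921266 0.09626237] [ 0.02892818  0.47117356 -0.40781263]
```

View pics/s2.png

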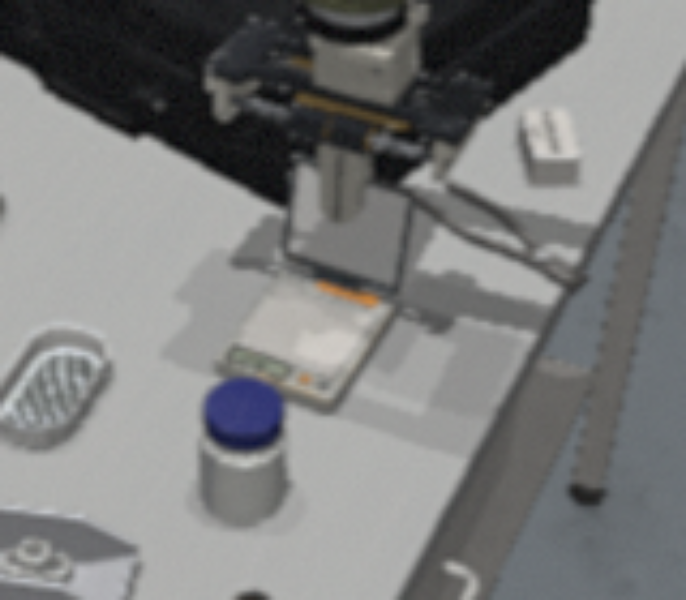

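The cover stands back at crop (343,220). Now I'll back off, turn about 95° and hover over the tin's near (-y) end to pinch its end wall. That keeps the wide gripper body clear of the cover when placing.

{"fn": "move_arm", "kwargs": {
  "deltas": [0.03, 0, -0.03, 0, 0, -0.15, 0, 0.05, 0.03, -0.054, 0, 0, -0.33, 0.3, 0.07, 0.06, -0.054, 0, 0, -0.51, 0.54, 0.09, 0.09, -0.054, 0, 0, -0.69, 0.54, 0.11, 0.12, -0.054, 0, 0, -0.87, 0.54, 0.13, 0.14, -0.054, 0, 0, -1.05, 0.54, 0.138, 0.148, -0.054, 0, 0, -1.23, 0.54, 0.138, 0.148, -0.054, 0, 0, -1.41, 0.54, 0.138, 0.148, -0.054, 0, 0, -1.59, 0.54, 0.138, 0.148, -0.03, 0, 0, -1.667, 0.54, 0.138, 0.148, 0, 0, 0, -1.667, 0.54, 0.138, 0.148, 0, 0, 0, -1.667, 0.54]
}}

```text
t: 6.92
tool_pos: [0.6327, 0.2174, 0.0925]
orientation: [0.155, -3.131, 0.003]
force: [-0.1, -1.0, 0.4]
opening: 0.0504
gripper_force: 0.0
```

Run:
```python
from h import *
s=robot.read_state(); print(s["tool_pos"],Rn.from_rotvec(s["orientation"]).as_matrix().round(3),s["q"],s["opening"])
for cam in["wrist","side"]:
    im,P=cloud(cam); 
    if cam=="wrist": cv2.imwrite("pics/w3.png",im[...,::-1])
    Q=P.reshape(-1,3); 
    for n,(x0,x1,y0,y1,z0,z1) in dict(tin=(.585,.69,.205 if cam=="side" else .19,.345,.014,.03),cover=(.44,.535,.03,.085,.05,.13)).items():
        b=Q[(Q[:,0]>x0)&(Q[:,0]<x1)&(Q[:,1]>y0)&(Q[:,1]<y1)&(Q[:,2]>z0)&(Q[:,2]<z1)]
        if len(b)>20: print(cam,n,len(b),cv2.minAreaRect(b[:,:2].astype(np.float32)*1000), 'max z',b[:,2].max())
        if n=="cover" and len(b)>20: print(np.polyfit(b[:,2],b[:,1],1))
```

```text
[0.63274956 0.21737235 0.09251407] [[-0.995 -0.099 -0.007]
 [-0.099  0.995 -0.003]
 [ 0.007 -0.002 -1.   ]] [ 2.54684510e-01  4.15402860e-01  1.40587367e+00 -7.15403761e-04
  1.32771516e+00 -1.41494335e+00] 0.05036266461382161
wrist tin 2451 ((629.9854736328125, 270.7427673339844), (63.976951599121094, 109.52458953857422), 5.807295322418213) max z 0.026040042116026577
wrist cover 586 ((528.0718994140625, 73.13011932373047), (16.932769775390625, 7.559185981750488), 22.39249038696289) max z 0.06757639037001095
[0.05577698 0.07021729]
side tin 168 ((631.8175048828125, 270.4903259277344), (65.48835754394531, 112.15947723388672), 7.861372947692871) max z 0.02907160701005318
side cover 514 ((487.58074951171875, 69.80471801757812), (23.590492248535156, 94.6707992553711), 89.79244232177734) max z 0.11768915622239569
[-0.16068007  0.08251137]
```

View pics/w3.png

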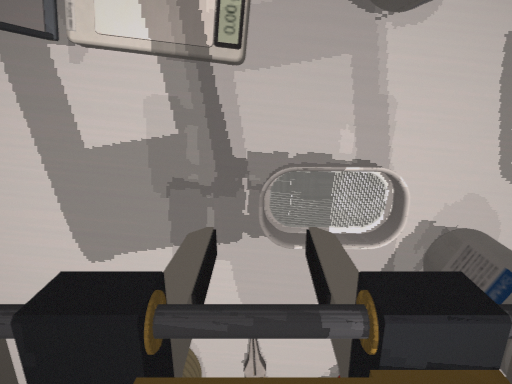

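Tin at (335,205), finger pair centred over its near end wall, cover at about 1.73 rad. Next I descend, grip and lift.

{"fn": "move_arm", "kwargs": {
  "deltas": [0, 0, 0.025, 0, 0, 0, 0.54, 0, 0, 0.055, 0, 0, 0, 0.54, 0, 0, 0.073, 0, 0, 0, 0.54, 0, 0, 0.073, 0, 0, 0, 0.54, 0, 0, 0.073, 0, 0, 0, 0, 0, 0, 0.073, 0, 0, 0, 0, 0, 0, 0.073, 0, 0, 0, 0, 0, 0, 0.073, 0, 0, 0, 0, 0, 0, 0.073, 0, 0, 0, 0],
  "squeeze": 30
}}

```text
t: 8.15
tool_pos: [0.6361, 0.2161, 0.0238]
orientation: [-0.151, 3.138, 0.0]
force: [0.1, 0.2, 0.6]
opening: 0.0047
gripper_force: 0.3
```

{"fn": "move_arm", "kwargs": {
  "deltas": [0, 0, 0.002, 0, 0, 0, 0.2, 0, 0, 0.004, 0, 0, 0, 0.2, 0, 0, 0.004, 0, 0, 0, 0, 0, 0, 0.004, 0, 0, 0, 0, 0, 0, 0.004, 0, 0, 0, 0, 0, 0, 0.004, 0, 0, 0, 0]
}}

```text
t: 8.9
tool_pos: [0.636, 0.216, 0.0197]
orientation: [-0.151, 3.138, 0.0]
force: [-0.1, -0.3, -0.5]
opening: 0.0025
gripper_force: 29.5
```

{"fn": "move_arm", "kwargs": {
  "deltas": [0, 0, -0.04, 0, 0, 0, 0, 0, 0, -0.08, 0, 0, 0.1, 0, 0.01, 0, -0.11, 0, 0, 0.25, 0, 0.03, -0.005, -0.11, 0, 0, 0.41, 0, 0.055, -0.012, -0.11, 0, 0, 0.57, 0, 0.08, -0.02, -0.11, 0, 0, 0.73, 0, 0.105, -0.028, -0.11, 0, 0, 0.89, 0, 0.13, -0.035, -0.11, 0, 0, 1.05, 0, 0.155, -0.042, -0.11, 0, 0, 1.21, 0, 0.18, -0.05, -0.11, 0, 0, 1.37, 0, 0.2, -0.054, -0.11, 0, 0, 1.53, 0, 0.2086, -0.0563, -0.11, 0, 0, 1.677, 0]
}}

```text
t: 10.4
tool_pos: [0.4328, 0.1397, 0.1297]
orientation: [-2.238, -2.205, 0.0]
force: [-1.0, 0.6, -1.1]
opening: 0.0027
gripper_force: 29.5
```

{"fn": "move_arm", "kwargs": {
  "deltas": [0, 0, 0, 0, 0, 0, 0, 0, 0, 0.02, 0, 0, 0, 0]
}}

```text
t: 10.65
tool_pos: [0.4357, 0.1404, 0.1114]
orientation: [2.226, 2.213, 0.006]
force: [0.7, 0.3, -0.7]
opening: 0.0022
gripper_force: 29.5
```

Run:
```python
from h import *
s=robot.read_state(); print(s["tool_pos"],Rn.from_rotvec(s["orientation"]).as_matrix().round(3).tolist(),s["q"],s["opening"],s["gripper_force"])
for cam in["wrist","side"]:
    im,P=cloud(cam); np.savez("/tmp/t_"+cam,im=im,P=P)
    Q=P.reshape(-1,3); x0,x1,y0,y1,z0,z1=(.455,.58,.09,.19,.085,.16)
    b=Q[(Q[:,0]>x0)&(Q[:,0]<x1)&(Q[:,1]>y0)&(Q[:,1]<y1)&(Q[:,2]>z0)&(Q[:,2]<z1)]
    if len(b)>20: print(cam,len(b),cv2.minAreaRect(b[:,:2].astype(np.float32)*1000), b.max(0),b.min(0))
```

```text
[0.43574894 0.14039795 0.11137796] [[0.006, 1.0, 0.004], [1.0, -0.006, 0.001], [0.001, 0.004, -1.0]] [ 1.99551372e-01 -1.76938915e-01  2.01122148e+00  9.47531926e-05
  1.30282568e+00  2.05563631e-01] 0.0021542214186501137 29.54084729310125
wrist 15589 ((498.7379455566406, 141.20657348632812), (61.847103118896484, 90.05018615722656), 87.2697982788086) [0.54391708 0.17340215 0.11789351] [0.45500272 0.10958434 0.09056797]
side 474 ((499.5847473144531, 139.85325622558594), (69.61286163330078, 87.61732482910156), 89.68942260742188) [0.54330465 0.1748662  0.11495455] [0.45578585 0.10511765 0.08566529]
```

{"fn": "move_arm", "kwargs": {
  "deltas": [0, 0, 0.02, 0, 0, 0, 0, 0, 0, 0.04, 0, 0, 0, 0, 0, 0, 0.06, 0, 0, 0, 0, 0, 0, 0.068, 0, 0, 0, 0, 0, 0, 0.07, 0, 0, 0, 0, 0, 0, 0.07, 0, 0, 0, 0, 0, 0, 0.07, 0, 0, 0, 0]
}}

```text
t: 11.62
tool_pos: [0.4345, 0.1401, 0.0405]
orientation: [2.232, 2.21, 0.002]
force: [-1.1, -1.0, -0.1]
opening: 0.0022
gripper_force: 29.5
```

{"fn": "move_arm", "kwargs": {
  "deltas": [0, 0, 0.0025, 0, 0, 0, 0, 0, 0, 0.0025, 0, 0, 0, 0, 0, 0, 0.0025, 0, 0, 0, 0, 0, 0, 0.0025, 0, 0, 0, 0.2, 0, 0, 0.0025, 0, 0, 0, 0.2, 0, 0, 0.0025, 0, 0, 0, 0.2, 0, 0, 0.0025, 0, 0, 0, 0.2]
}}

```text
t: 12.5
tool_pos: [0.4336, 0.1399, 0.0371]
orientation: [-2.232, -2.21, 0.0]
force: [-0.5, -0.1, 0.4]
opening: 0.0186
gripper_force: 0.0
```

{"fn": "move_arm", "kwargs": {
  "deltas": [0, 0, -0.02, 0, 0, 0, 0.2, 0, 0, -0.06, 0, 0, 0, 0.2, 0.02, 0.02, -0.12, 0, 0, 0, 0.5, 0.07, 0.04, -0.17, 0, 0, 0, 0.9, 0.13, 0.05, -0.22, 0, 0, 0, 0.9, 0.18, 0.06, -0.24, 0, 0, 0, 0.9, 0.2, 0.07, -0.24, 0, 0, 0, 0.9, 0.2, 0.07, -0.24, 0, 0, 0, 0.9]
}}

```text
t: 13.5
tool_pos: [0.5061, 0.3419, 0.2774]
orientation: [-2.229, -2.213, -0.002]
force: [-0.4, -1.0, 1.3]
opening: 0.074
gripper_force: 0.0
```

Run:
```python
from h import *
s=robot.read_state(); print(s["t"],s["tool_pos"],s["q"])
for cam in["wrist","side"]:
    im,P=cloud(cam); np.savez("/tmp/u_"+cam,im=im,P=P)
    if cam=="wrist": cv2.imwrite("pics/w4.png",im[...,::-1])
    Q=P.reshape(-1,3)
    for n,(x0,x1,y0,y1,z0,z1) in dict(tin=(.4,.58,.09,.19,.035,.055),cover=(.44,.535,.03,.075,.07,.13),cup=(.42,.615,.37,.52,.008,.06),rim=(.42,.615,.37,.52,.038,.06)).items():
        b=Q[(Q[:,0]>x0)&(Q[:,0]<x1)&(Q[:,1]>y0)&(Q[:,1]<y1)&(Q[:,2]>z0)&(Q[:,2]<z1)]
        if len(b)>20:
            print(cam,n,len(b),cv2.minAreaRect(b[:,:2].astype(np.float32)*1000), b[:,2].max())
            if n=="cover": print(np.polyfit(b[:,2],b[:,1],1))
```

```text
13.5 [0.50612577 0.34185333 0.27743565] [5.09862425e-01 1.43697504e-01 1.38724770e+00 4.23993429e-04
 1.60975996e+00 5.17137375e-01]
wrist tin 259 ((487.69451904296875, 151.6340789794922), (42.120826721191406, 108.64909362792969), 89.21778869628906) 0.044959668295483646
wrist cover 1558 ((487.4552307128906, 68.29917907714844), (12.637046813964844, 94.84283447265625), 89.57823944091797) 0.10393174253830276
[-0.1791141   0.08233737]
wrist cup 3353 ((533.8460693359375, 454.14453125), (115.4554214477539, 119.54618072509766), 17.374753952026367) 0.05007134587657475
wrist rim 920 ((550.450439453125, 429.0121765136719), (98.69297790527344, 61.60312271118164), 17.179000854492188) 0.05007134587657475
side tin 142 ((488.9822082519531, 140.96469116210938), (67.93506622314453, 109.49808502197266), 87.37602233886719) 0.045758579912855965
side cover 360 ((487.47271728515625, 66.69812774658203), (94.8507308959961, 15.787421226501465), 0.49219000339508057) 0.11835198840601428
[-0.11946989  0.07853728]
side cup 965 ((535.341552734375, 455.3788146972656), (115.31781768798828, 120.34982299804688), 17.79107093811035) 0.05059349735747191
side rim 233 ((551.9942016601562, 431.110107421875), (98.32550048828125, 63.31047439575195), 17.133880615234375) 0.05059349735747191
```

View pics/w4.png

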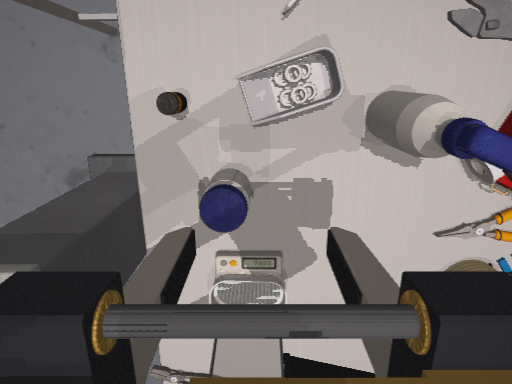

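The tin (256,293) is on the pan, centred within 5 mm. Cup at (291,87), spout to the left, nuts inside. Next, a kinematic fit to choose a reachable pouring direction.

```bash
cat > kin.py <<'E'
import numpy as np
from scipy.optimize import least_squares
S=[([-0.085,0.13,1.488,0,1.523,-.085],[.6,0,.2296]),([.25468,.4154,1.40587,0,1.3277,-1.415],[.63275,.21737,.0925]),([.19955,-.17694,2.01122,0,1.3028,.2056],[.43575,.1404,.11138]),([.50986,.1437,1.38725,0,1.60976,.517],[.50613,.34185,.27744])]
def fk2(q,k):
    a1,h,L1,L2,e,Lt,d=k; f=q[1]+q[2]; p=f+q[4]
    x=a1+L1*np.sin(q[1])+L2*np.sin(f)+e*np.cos(f)+Lt*np.sin(p); z=h+L1*np.cos(q[1])+L2*np.cos(f)-e*np.sin(f)+Lt*np.cos(p)
    return np.array([np.cos(q[0])*x-np.sin(q[0])*d,np.sin(q[0])*x+np.cos(q[0])*d,z])
def fit(Lt,S=S):
    return least_squares(lambda k:np.concatenate([fk2(q,[*k[:5],Lt,k[5]])-x for q,x in S]+[1e-3*(k[:5]-[.05,.35,.45,.45,0])]),[.05,.35,.45,.45,0,.05])
E
python3 - <<'E'
from kin import *
for Lt in(.2,.3): r=fit(Lt); print(Lt,r.x.round(3),abs(r.fun[:12]).max())
E
```

```text
0.2 [0.    0.156 0.366 0.554 0.063 0.051] 0.00021493048138071513
0.3 [0.    0.253 0.368 0.553 0.062 0.051] 0.00023357284992156502
```

```bash
cat >> kin.py <<'E'
lo=np.array([-.89,.02,0]);hi=np.array([2.26,2.5,2.73])
def ik(r,z,p,k):
    best=None
    for s in([.1,1.5,1.5],[-.4,2.2,1],[.6,1,2],[.8,1.6,1.8]):
        g=lambda q:(lambda o:[o[0]-r,o[2]-z,(q.sum()-p)*.3])(fk2([0,*q,0],[*k[:6],0]))
        o=least_squares(g,s,bounds=(lo,hi)); 
        if best is None or o.cost<best.cost: best=o
    return best.x.round(2),(2*best.cost)**.5
E
python3 - <<'E'
from kin import *
for Lt in(.15,.2,.3):
    r=fit(Lt).x; k=[*r[:5],Lt,r[5]]
    for s,sx in((-1,.505),(1,.47)):
        for T in(0,.6,.9,1.2):
            # spout at z=.06; grasp in cup frame rel spout (63,+14.5); TCP 8mm ahead
            gx,gz=.063,.0085
            x=sx+(-s)*(gx*np.cos(T)-gz*np.sin(T)); z=.065+gx*np.sin(T)+gz*np.cos(T)
            rr=np.sqrt(x**2+.14**2-.05**2)
            print(Lt,s,T,ik(rr,z,np.pi+s*T,k))
E
```

```text
0.15 -1 0 (array([-0.  ,  2.08,  1.06]), np.float64(1.3161735880830998e-10))
0.15 -1 0.6 (array([-0.11,  2.13,  0.52]), np.float64(2.624862010395079e-13))
0.15 -1 0.9 (array([-0.17,  2.17,  0.25]), np.float64(1.4077211633497884e-12))
0.15 -1 1.2 (array([-0.25,  2.22,  0.  ]), np.float64(0.00875186916933885))
0.15 1 0 (array([-0.49,  2.5 ,  1.13]), np.float64(0.011145500758336882))
0.15 1 0.6 (array([-0.56,  2.49,  1.81]), np.float64(7.995643513345532e-11))
0.15 1 0.9 (array([-0.52,  2.45,  2.12]), np.float64(6.151216592517952e-13))
0.15 1 1.2 (array([-0.46,  2.39,  2.41]), np.float64(6.820620632531425e-11))
0.2 -1 0 (array([-0.07,  2.19,  1.02]), np.float64(3.346032065605793e-13))
0.2 -1 0.6 (array([-0.19,  2.25,  0.48]), np.float64(2.925998364319572e-12))
0.2 -1 0.9 (array([-0.26,  2.29,  0.21]), np.float64(8.805240556331839e-11))
0.2 -1 1.2 (array([-0.37,  2.35,  0.  ]), np.float64(0.016372639486115517))
0.2 1 0 (array([-0.41,  2.5 ,  1.05]), np.float64(0.051086024438421106))
0.2 1 0.6 (array([-0.49,  2.5 ,  1.73]), np.float64(0.04130466490049959))
0.2 1 0.9 (array([-0.52,  2.5 ,  2.06]), np.float64(0.028455823871463105))
0.2 1 1.2 (array([-0.54,  2.5 ,  2.38]), np.float64(0.012124460057805419))
0.3 -1 0 (array([-0.23,  2.4 ,  0.96]), np.float64(3.0001121214755946e-13))
0.3 -1 0.6 (array([-0.38,  2.48,  0.44]), np.float64(2.480459002043169e-13))
0.3 -1 0.9 (array([-0.42,  2.5 ,  0.16]), np.float64(0.011706332337519857))
0.3 -1 1.2 (array([-0.45,  2.5 ,  0.  ]), np.float64(0.0470399741379223))
0.3 1 0 (array([-0.26,  2.5 ,  0.9 ]), np.float64(0.11699685855070227))
0.3 1 0.6 (array([-0.34,  2.5 ,  1.58]), np.float64(0.11485088047918234))
0.3 1 0.9 (array([-0.37,  2.5 ,  1.91]), np.float64(0.10501076955996413))
0.3 1 1.2 (array([-0.39,  2.5 ,  2.23]), np.float64(0.09068595791081584))
```

I want to pour with the spout pointing +y (towards the display), because the tool then leans to the open side. First I'll test that tilt in clear air with an empty gripper and read the joints.

{"fn": "move_arm", "kwargs": {
  "deltas": [-0.03, 0, 0, 0, -0.15, 0, 0.9, -0.06, 0, 0.01, 0, -0.32, 0, 0.9, -0.09, 0, 0.02, 0, -0.49, 0, 0.9, -0.12, 0, 0.03, 0, -0.66, 0, 0.9, -0.15, -0.01, 0.04, 0, -0.83, 0, 0.9, -0.18, -0.015, 0.05, 0, -1.0, 0, 0.9, -0.19, -0.016, 0.057, 0, -1.17, 0, 0.9, -0.19, -0.016, 0.057, 0, -1.17, 0, 0.9, -0.19, -0.016, 0.057, 0, -1.17, 0, 0.9]
}}

```text
t: 14.72
tool_pos: [0.4883, 0.1493, 0.2211]
orientation: [1.511, 1.493, -0.995]
force: [0.3, -0.1, 1.2]
opening: 0.0837
gripper_force: 0.0
```

Run:
```python
from h import *
s=robot.read_state(); print(s["t"],s["tool_pos"],s["q"],Rn.from_rotvec(s["orientation"]).as_matrix().round(3).tolist())
```

```text
14.725 [0.48831843 0.1493266  0.22107694] [ 0.70546601  0.56966592  1.38312577 -0.86548477  1.99636254  0.69519672] [[0.005, 1.0, -0.01], [0.394, -0.011, -0.919], [-0.919, 0.001, -0.394]]
```

```bash
cat >> h.py <<'E'
from scipy.spatial.transform import Slerp
def yaw(a):  # tool down, tool y at angle a from world x
    return np.array([[-np.sin(a)*-1*-1 if 0 else np.sin(a)*1, np.cos(a),0],[-np.cos(a)*-1, np.sin(a),0],[0,0,-1.]]) @ np.eye(3) if 0 else np.c_[np.cross([np.cos(a),np.sin(a),0],[0,0,-1.]),[np.cos(a),np.sin(a),0],[0,0,-1.]]
def slerp(A,B,ts): return Slerp([0,1],Rn.from_matrix([A,B]))(ts).as_matrix()
E
python3 - <<'E'
from h import *
z=np.load("/tmp/u_wrist.npz");P=z["P"].reshape(-1,3)
o=np.array([.551,.429]);a=np.deg2rad(17.2);c=np.array([np.cos(a),np.sin(a)]);n=np.array([-c[1],c[0]])
b=P[(P[:,2]>.07)&(P[:,2]<.3)&(P[:,0]>.58)&(P[:,1]>.28)&(P[:,1]<.5)]
d=(b[:,:2]-o)@c; w=(b[:,:2]-o)@n; print('bottle min along c',d[abs(w)<.1].min(),len(b))
s=robot.read_state(); R0=Rn.from_rotvec(s["orientation"]).as_matrix(); p0=s["tool_pos"]
tgt=o-.006*c; print(tgt)
Rt=yaw(np.deg2rad(107.2)); print('ang',np.rad2deg(Rn.from_matrix(R0.T@Rt).magnitude()))
ts=np.linspace(1/12,1,12); Rs=slerp(R0,Rt,ts)
rows((p0,R0),[(p0+t*(np.r_[tgt,.20]-p0)+[0,0,.04*np.sin(np.pi*t)],R) for t,R in zip(ts,Rs)])
E
```

```text
bottle min along c 0.06702157045571547 6222
[0.54526833 0.42722575]
ang 121.11982942504076
[0.0012, 0.0045, -0.0247, -0.0899, 0.0657, -0.1365]
[0.0031, 0.009, -0.0492, -0.1799, 0.1313, -0.273]
[0.0063, 0.0135, -0.0731, -0.2698, 0.197, -0.4095]
[0.0112, 0.018, -0.0962, -0.3597, 0.2627, -0.546]
[0.0183, 0.0225, -0.1184, -0.4496, 0.3283, -0.6825]
[0.0278, 0.027, -0.1396, -0.5396, 0.394, -0.8191]
[0.0398, 0.0315, -0.1597, -0.6295, 0.4596, -0.9556]
[0.0543, 0.036, -0.1787, -0.7194, 0.5253, -1.0921]
[0.0709, 0.0405, -0.1969, -0.8093, 0.591, -1.2286]
[0.0892, 0.0449, -0.2143, -0.8993, 0.6566, -1.3651]
[0.1089, 0.0494, -0.2311, -0.9892, 0.7223, -1.5016]
[0.1292, 0.0539, -0.2476, -1.0791, 0.788, -1.6381]
```

{"fn": "move_arm", "kwargs": {
  "deltas": [0.001, 0.0045, -0.025, -0.09, 0.066, -0.137, 1, 0.003, 0.009, -0.049, -0.18, 0.131, -0.273, 1, 0.006, 0.0135, -0.073, -0.27, 0.197, -0.41, 1, 0.011, 0.018, -0.096, -0.36, 0.263, -0.546, 1, 0.018, 0.0225, -0.118, -0.45, 0.328, -0.683, 1, 0.028, 0.027, -0.14, -0.54, 0.394, -0.819, 1, 0.04, 0.0315, -0.16, -0.63, 0.46, -0.956, 1, 0.054, 0.036, -0.179, -0.719, 0.525, -1.092, 1, 0.071, 0.0405, -0.197, -0.809, 0.591, -1.229, 1, 0.089, 0.045, -0.214, -0.9, 0.657, -1.365, 1, 0.109, 0.0494, -0.231, -0.989, 0.722, -1.502, 1, 0.1292, 0.0539, -0.2476, -1.0791, 0.788, -1.6381, 1]
}}

```text
t: 16.23
tool_pos: [0.5466, 0.4289, 0.2042]
orientation: [-0.476, 3.1, 0.008]
force: [-1.1, 0.0, -0.1]
opening: 0.0932
gripper_force: 0.0
```

{"fn": "move_arm", "kwargs": {
  "deltas": [0, 0, 0.02, 0, 0, 0, 1, 0, 0, 0.05, 0, 0, 0, 1, 0, 0, 0.08, 0, 0, 0, 1, 0, 0, 0.08, 0, 0, 0, 1]
}}

```text
t: 16.73
tool_pos: [0.5427, 0.4256, 0.1161]
orientation: [0.467, -3.103, 0.01]
force: [-0.7, -0.5, 0.1]
opening: 0.0931
gripper_force: 0.0
```

Run:
```python
from h import *
s=robot.read_state(); print(s["t"],s["tool_pos"],s["q"],Rn.from_rotvec(s["orientation"]).as_matrix().round(3).tolist(),s["opening"])
im,P=cloud("wrist"); cv2.imwrite("pics/w5.png",im[...,::-1])
im,P=cloud("side"); Q=P.reshape(-1,3); b=Q[(Q[:,0]>.42)&(Q[:,0]<.615)&(Q[:,1]>.37)&(Q[:,1]<.48)&(Q[:,2]>.038)&(Q[:,2]<.055)]
print(cv2.minAreaRect(b[:,:2].astype(np.float32)*1000))
```

```text
16.725 [0.54272863 0.42560137 0.11605706] [ 0.5929518   0.44659255  1.32077305 -0.00426298  1.38026352 -1.2758733 ] [[-0.956, -0.294, -0.003], [-0.294, 0.956, -0.007], [0.005, -0.006, -1.0]] 0.09305272856681804
((551.4998779296875, 431.771728515625), (99.34879302978516, 63.677490234375), 18.650907516479492)
```

View pics/w5.png

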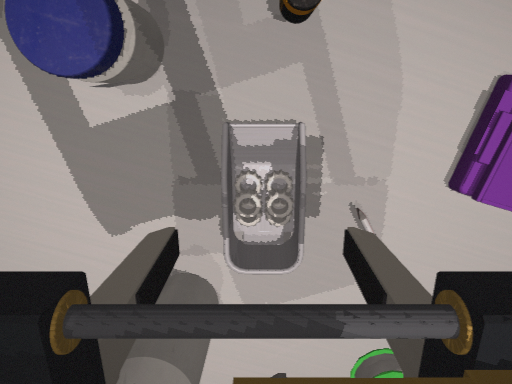

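Cup centred between the fingers at (264,195) and aligned, nuts inside. Descend and grip.

{"fn": "move_arm", "kwargs": {
  "deltas": [0, 0, 0.03, 0, 0, 0, 1, 0, 0, 0.06, 0, 0, 0, 1, 0, 0, 0.085, 0, 0, 0, 1, 0, 0, 0.094, 0, 0, 0, 1, 0, 0, 0.094, 0, 0, 0, 1, 0, 0, 0.094, 0, 0, 0, 0.3, 0, 0, 0.094, 0, 0, 0, 0.3, 0, 0, 0.094, 0, 0, 0, 0.3, 0, 0, 0.094, 0, 0, 0, 0.3, 0, 0, 0.094, 0, 0, 0, 0.3],
  "squeeze": 40
}}

```text
t: 18.08
tool_pos: [0.5445, 0.4267, 0.0242]
orientation: [0.471, -3.105, 0.006]
force: [-0.6, 0.6, 3.1]
opening: 0.0599
gripper_force: 40.0
```

{"fn": "move_arm", "kwargs": {
  "deltas": [0, 0, -0.03, 0, 0, 0, 0.3, 0, 0, -0.07, 0, 0, 0, 0.3, 0, 0, -0.11, 0, 0, 0, 0.3, 0, -0.01, -0.15, 0, 0, 0.05, 0.3, 0.01, -0.03, -0.18, 0, 0, 0.15, 0.3, 0.02, -0.06, -0.18, 0, 0, 0.3, 0.3, 0.035, -0.09, -0.18, 0, 0, 0.45, 0.3, 0.05, -0.12, -0.18, 0, 0, 0.6, 0.3, 0.065, -0.15, -0.18, 0, 0, 0.76, 0.3, 0.08, -0.18, -0.18, 0, 0, 0.93, 0.3, 0.1, -0.21, -0.18, 0, 0, 1.1, 0.3, 0.115, -0.23, -0.18, 0, 0, 1.27, 0.3]
}}

```text
t: 19.58
tool_pos: [0.5022, 0.172, 0.2043]
orientation: [1.472, 2.775, -0.008]
force: [-0.5, -0.1, -2.2]
opening: 0.06
gripper_force: 40.0
```

{"fn": "move_arm", "kwargs": {
  "deltas": [-0.003, -0.006, 0, 0, 0, 0.15, 0.3, -0.006, -0.012, 0, 0, 0, 0.3, 0.3, -0.009, -0.018, 0.01, 0, 0, 0.45, 0.3, -0.0112, -0.0244, 0.03, 0, 0, 0.601, 0.3, -0.0112, -0.0244, 0.04, 0, 0, 0.601, 0.3, -0.0112, -0.0244, 0.04, 0, 0, 0.601, 0.3]
}}

```text
t: 20.32
tool_pos: [0.4884, 0.1502, 0.164]
orientation: [2.216, 2.225, -0.009]
force: [0.2, 0.6, -0.5]
opening: 0.0596
gripper_force: 40.0
```

Run:
```python
from h import *
s=robot.read_state(); print(s["t"],s["tool_pos"],Rn.from_rotvec(s["orientation"]).as_matrix().round(3).tolist())
im,P=cloud("side"); cv2.imwrite("pics/s6.png",cv2.resize(im[100:260,180:360][...,::-1],(675,600)))
Q=P.reshape(-1,3);b=Q[(Q[:,0]>.4)&(Q[:,0]<.58)&(Q[:,1]>.04)&(Q[:,1]<.25)&(Q[:,2]>.13)&(Q[:,2]<.19)]
print(b.min(0),b.max(0))
```

```text
20.325 [0.48838453 0.15023865 0.16396455] [[-0.004, 1.0, -0.003], [1.0, 0.004, -0.005], [-0.005, -0.003, -1.0]]
[0.44518015 0.09645141 0.13922809] [0.5373497  0.21417024 0.18999428]
```

View pics/s6.png

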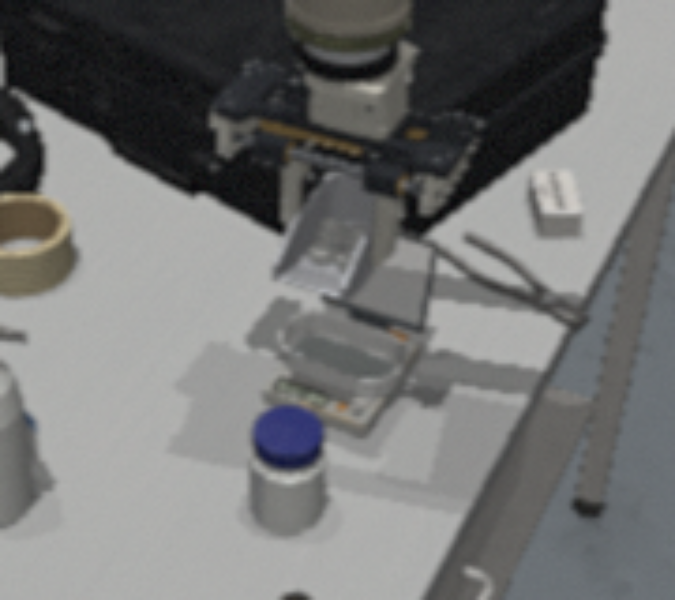

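Cup at (320,245) sits over the tin, nuts inside. Its back edge can nudge the cover fully back first (about 1 N), then return.

{"fn": "move_arm", "kwargs": {
  "deltas": [0, 0, 0.02, 0, 0, 0, 0.3, 0, 0, 0.042, 0, 0, 0, 0.3, -0.013, 0, 0.042, 0, 0, 0, 0.3, -0.026, 0, 0.042, 0, 0, 0, 0.3, -0.039, 0, 0.042, 0, 0, 0, 0.3, -0.039, 0, 0.042, 0, 0, 0, 0.3, -0.039, 0, 0.042, 0, 0, 0, 0.3]
}}

```text
t: 21.25
tool_pos: [0.4894, 0.111, 0.1237]
orientation: [2.219, 2.22, -0.005]
force: [0.3, 0.0, -2.0]
opening: 0.0594
gripper_force: 40.0
```

Run:
```python
from h import *
im,P=cloud("side");Q=P.reshape(-1,3)
b=Q[(Q[:,0]>.44)&(Q[:,0]<.54)&(Q[:,1]>.03)&(Q[:,1]<.082)&(Q[:,2]>.04)&(Q[:,2]<.09)]
print(len(b),np.polyfit(b[:,2],b[:,1],1), robot.read_state()["force"])
T=[0,.15,.3,.45,.6,.7,.75,.8,.85,.9,.95,1.0,1.05,1.1,1.15,1.2]
Sy=np.interp(T,[0,.3,.6,.8,.9,1,1.2],[.172,.14,.127,.124,.122,.12,.12]);Sz=np.interp(T,[0,.3,.6,.8,.9,1.0,1.2],[.14,.13,.10,.075,.063,.057,.056])
for t,y,z in zip(T,Sy,Sz):
    p=np.array([.488,y-.057*np.cos(t)+.0087*np.sin(t),z+.057*np.sin(t)+.0087*np.cos(t)])
    print(t,end=' ');rows((np.array([.488,.111,.122]),D0),[(p,tilt(t))])
```

```text
157 [-0.32591261  0.0874175 ] [-0.53874022 -0.32208944 -1.85016227]
0 [0.004, 0.0, -0.0267, 0.0, 0.0, 0.0]
0.15 [-0.0101, 0.0, -0.0301, 0.0, -0.15, 0.0]
0.3 [-0.0229, 0.0, -0.0332, 0.0, -0.3, 0.0]
0.45 [-0.025, 0.0, -0.0256, 0.0, -0.45, 0.0]
0.6 [-0.0261, 0.0, -0.0174, 0.0, -0.6, 0.0]
0.7 [-0.0235, 0.0, -0.0089, 0.0, -0.7, 0.0]
0.75 [-0.022, 0.0, -0.0045, 0.0, -0.75, 0.0]
0.8 [-0.0205, 0.0, 0.0, 0.0, -0.8, 0.0]
0.85 [-0.0191, 0.0, 0.0044, 0.0, -0.85, 0.0]
0.9 [-0.0176, 0.0, 0.0089, 0.0, -0.9, 0.0]
0.95 [-0.0161, 0.0, 0.0106, 0.0, -0.95, 0.0]
1.0 [-0.0145, 0.0, 0.0123, 0.0, -1.0, 0.0]
1.05 [-0.0118, 0.0, 0.0115, 0.0, -1.05, 0.0]
1.1 [-0.0091, 0.0, 0.0108, 0.0, -1.1, 0.0]
1.15 [-0.0063, 0.0, 0.0102, 0.0, -1.15, 0.0]
1.2 [-0.0035, 0.0, 0.0097, 0.0, -1.2, 0.0]
```

{"fn": "move_arm", "kwargs": {
  "deltas": [0.004, 0, -0.0267, 0, 0, 0, 0.3, -0.01, 0, -0.03, 0, -0.15, 0, 0.3, -0.023, 0, -0.033, 0, -0.3, 0, 0.3, -0.025, 0, -0.0256, 0, -0.45, 0, 0.3, -0.026, 0, -0.0174, 0, -0.6, 0, 0.3, -0.0235, 0, -0.009, 0, -0.7, 0, 0.3, -0.022, 0, -0.0045, 0, -0.75, 0, 0.3, -0.0205, 0, 0, 0, -0.8, 0, 0.3, -0.019, 0, 0.0044, 0, -0.85, 0, 0.3, -0.0176, 0, 0.009, 0, -0.9, 0, 0.3, -0.0176, 0, 0.009, 0, -0.9, 0, 0.3, -0.0176, 0, 0.009, 0, -0.9, 0, 0.3]
}}

```text
t: 22.8
tool_pos: [0.4894, 0.0939, 0.1145]
orientation: [1.681, 1.683, -0.815]
force: [-0.7, 0.2, -0.1]
opening: 0.0597
gripper_force: 40.0
```

Run:
```python
from h import *
s=robot.read_state(); print(s["t"],s["tool_pos"],Rn.from_rotvec(s["orientation"]).as_matrix().round(3).tolist())
im,P=cloud("side"); cv2.imwrite("pics/s7.png",cv2.resize(im[100:260,180:360][...,::-1],(675,600)))
T=[.95,1.0,1.05,1.1,1.15,1.2,1.25]
Sy=.12;Sz=np.interp(T,[.9,1.0,1.2],[.063,.057,.056])
t=.9;f=lambda t,y,z:np.array([.488,y-.057*np.cos(t)+.0087*np.sin(t),z+.057*np.sin(t)+.0087*np.cos(t)])
for t,z in zip(T,Sz):
    print(t,end=' ');rows((f(.9,.122,.063),tilt(.9)),[(f(t,.12,z),tilt(t))])
```

```text
22.8 [0.48938738 0.09390109 0.11447717] [[-0.001, 1.0, 0.001], [0.619, 0.001, -0.785], [-0.785, -0.001, -0.619]]
0.95 [0.0016, 0.0, 0.0006, 0.0, -0.05, 0.0]
1.0 [0.0046, 0.0, -0.0004, 0.0, -0.1, 0.0]
1.05 [0.0056, 0.0, -0.003, 0.0, -0.15, 0.0]
1.1 [0.0067, 0.0, -0.0055, 0.0, -0.2, 0.0]
1.15 [0.008, 0.0, -0.0081, 0.0, -0.25, 0.0]
1.2 [0.0094, 0.0, -0.0105, 0.0, -0.3, 0.0]
1.25 [0.0107, 0.0, -0.0131, 0.0, -0.35, 0.0]
```

View pics/s7.png

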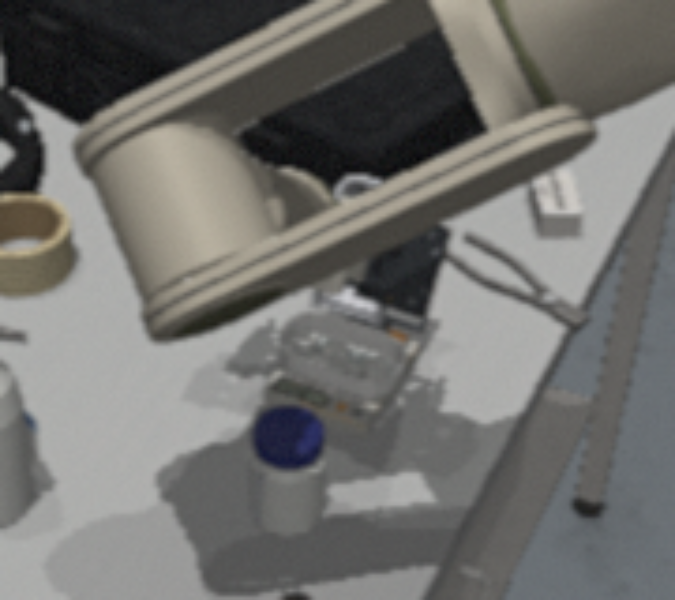

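The tin at (345,350) already holds some nuts and the cup is partly hidden by the wrist. My picture allowance is spent, so I go on by numbers: tip further.

{"fn": "move_arm", "kwargs": {
  "deltas": [0.0016, 0, 0.0006, 0, -0.05, 0, 0.3, 0.0046, 0, -0.0004, 0, -0.1, 0, 0.3, 0.0056, 0, -0.003, 0, -0.15, 0, 0.3, 0.0067, 0, -0.0055, 0, -0.2, 0, 0.3, 0.008, 0, -0.008, 0, -0.25, 0, 0.3, 0.0094, 0, -0.0105, 0, -0.3, 0, 0.3, 0.0107, 0, -0.013, 0, -0.35, 0, 0.3, 0.0107, 0, -0.013, 0, -0.35, 0, 0.3, 0.0107, 0, -0.013, 0, -0.35, 0, 0.3, 0.0107, 0, -0.013, 0, -0.35, 0, 0.3]
}}

```text
t: 24.1
tool_pos: [0.4894, 0.1103, 0.1145]
orientation: [1.439, 1.44, -1.041]
force: [0.6, -0.4, -2.3]
opening: 0.0596
gripper_force: 40.0
```

Run:
```python
from h import *
s=robot.read_state(); print(s["t"],s["tool_pos"],s["force"],s["q"])
for cam in["side","scene","wrist"]:
    im,P=cloud(cam)
    for r in robot.recognise(cam,"nut_1_mid"):
        u,v=map(int,np.round(r["uv"])); print(cam,round(r["confidence"],2),u,v,P[min(v,383),min(u,511)].round(3))
```

```text
24.1 [0.48943359 0.11028182 0.11450148] [ 0.64537527 -0.36486197 -2.31568517] [ 0.67628896  0.73193264  1.43928336 -0.89511789  1.88963082  0.82589448]
wrist 0.72 260 81 [0.489 0.133 0.03 ]
```

{"fn": "move_arm", "kwargs": {
  "deltas": [-0.03, 0, -0.01, 0, 0, 0, 0.3, -0.055, 0, -0.02, 0, 0.1, 0, 0.3, -0.0685, 0, -0.04, 0, 0.27, 0, 0.3, -0.0685, 0, -0.06, 0, 0.44, 0, 0.3, -0.0685, 0, -0.065, 0, 0.61, 0, 0.3, -0.0685, 0, -0.065, 0, 0.78, 0, 0.3, -0.0685, 0, -0.065, 0, 0.95, 0, 0.3, -0.0685, 0, -0.065, 0, 1.1, 0, 0.3, -0.0685, 0, -0.065, 0, 1.25, 0, 0.3, -0.0685, 0, -0.065, 0, 1.25, 0, 0.3]
}}

```text
t: 25.65
tool_pos: [0.4894, 0.1485, 0.1999]
orientation: [2.223, 2.216, -0.005]
force: [0.1, -0.2, -2.0]
opening: 0.0598
gripper_force: 40.0
```

Run:
```python
from h import *
s=robot.read_state(); print(s["t"],s["tool_pos"],s["force"],Rn.from_rotvec(s["orientation"]).as_matrix().round(2).tolist())
for cam in["side","scene","wrist"]:
    im,P=cloud(cam); np.savez("/tmp/v_"+cam,im=im,P=P)
    for r in robot.recognise(cam,"nut_1_mid"):
        u,v=map(int,np.round(r["uv"])); print(cam,round(r["confidence"],2),u,v,P[min(v,383),min(u,511)].round(3))
    Q=P.reshape(-1,3)
    for n,(x0,x1,y0,y1,z0,z1) in dict(tin=(.4,.58,.09,.19,.036,.055),tall=(.4,.58,.09,.19,.048,.1),cover=(.44,.535,.03,.08,.04,.1),cupin=(.455,.52,.11,.18,.177,.2)).items():
        b=Q[(Q[:,0]>x0)&(Q[:,0]<x1)&(Q[:,1]>y0)&(Q[:,1]<y1)&(Q[:,2]>z0)&(Q[:,2]<z1)]
        print(cam,n,len(b),[np.round(x,1) for x in cv2.minAreaRect(b[:,:2].astype(np.float32)*1000)] if len(b)>9 else '',b[:,2].max() if len(b) else '')
```

```text
25.65 [0.48938712 0.14848398 0.19987673] [ 0.1214978  -0.22367017 -1.97770793] [[0.0, 1.0, -0.0], [1.0, -0.0, -0.0], [-0.0, -0.0, -1.0]]
side tin 177 [array([490.3, 141.6]), array([ 67.7, 110.1]), np.float64(88.0)] 0.045228336839706396
side tall 0  
side cover 422 [array([487.1,  62.4]), array([29.7, 94.7]), np.float64(87.1)] 0.0998420789233833
side cupin 220 [array([487.6, 145.2]), array([69.5, 64.6]), np.float64(89.9)] 0.19980723336367034
scene 0.16 276 162 [0.499 0.135 0.179]
scene tin 163 [array([487.1, 140.1]), array([ 69.2, 113.9]), np.float64(87.6)] 0.05001322816056152
scene tall 2  0.05001322816056152
scene cover 328 [array([487.2,  61.9]), array([35.9, 94.2]), np.float64(89.8)] 0.09983386962727886
scene cupin 145 [array([487.8, 144.5]), array([61.8, 68.4]), np.float64(0.5)] 0.19995215140048583
wrist tin 0  
wrist tall 0  
wrist cover 158 [array([490.1,  53. ]), array([ 3.8, 76.3]), np.float64(89.6)] 0.09998607207755313
wrist cupin 5839 [array([489.4, 145.1]), array([54.5, 70.1]), np.float64(0.3)] 0.1999962199600168
```

Run:
```python
from h import *
P=np.load("/tmp/v_wrist.npz")["P"].reshape(-1,3)
b=P[(P[:,0]>.464)&(P[:,0]<.514)&(P[:,1]>.104)&(P[:,1]<.178)&(P[:,2]>.165)&(P[:,2]<.23)]
H,_,_=np.histogram2d(b[:,1],b[:,2],bins=[np.arange(.1,.181,.01),np.arange(.165,.231,.005)]); print('cup y vs z\n',H.astype(int))
for c in["side","scene"]:
    P=np.load(f"/tmp/v_{c}.npz")["P"].reshape(-1,3)
    b=P[(P[:,0]>.44)&(P[:,0]<.537)&(P[:,1]>.114)&(P[:,1]<.168)&(P[:,2]>.015)&(P[:,2]<.06)]
    x=np.arange(.44,.541,.01);y=np.arange(.11,.171,.01)
    H,_,_=np.histogram2d(b[:,0],b[:,1],bins=[x,y],weights=b[:,2]*1000);N,_,_=np.histogram2d(b[:,0],b[:,1],bins=[x,y]);print(c,'tin heights\n',(H/np.maximum(N,1)).round(0).astype(int))
    b=P[(P[:,0]>.38)&(P[:,0]<.60)&(P[:,1]>.085)&(P[:,1]<.26)&(P[:,2]>.004)&(P[:,2]<.035)]
    out=b[(b[:,0]<.425)|(b[:,0]>.55)|(b[:,1]>.205)];print('stray pts',len(out),out.mean(0) if len(out) else '')
```

```text
cup y vs z
 [[   0    5  502    9    0    0    0    0    5   63   81  112    0]
 [   0    0  991    0    0    0    0    0    0    0    0    3    0]
 [   0    0 1157    0    0    0    0    0    0    0    0    0    0]
 [   0    1 1200    0    0    0    0    0    0    0    0    0    0]
 [   0    1 1266    0    0    0    0    0    0    0    0    0    0]
 [   0    1 1318    0    0    0    0    0    0    0    0    0    0]
 [   0    9 1356    0    0    0    0    0    0    0    0    0    0]
 [   0    5 1088    0    0    0    0    0    0    0    0    0    0]]
side tin heights
 [[32 30  0 35 32 27]
 [30 21 21 36 35 20]
 [26 25  0 32 36 36]
 [29 21 20  0  0 42]
 [25 20 24 27 26 29]
 [24 31 28 29  0 36]
 [29 28 28 31  0 35]
 [22 20 26 30  0 29]
 [33 26  0 25  0 29]
 [32 34 29 26  0 28]]
stray pts 13 [0.48897371 0.21291729 0.00461024]
scene tin heights
 [[39 31 29 38 37 30]
 [33 28 21 33 36 29]
 [32 39  0 30 41 38]
 [28 24 23  0 40 33]
 [30 23 33 32 37 29]
 [33 29 32 30 38 33]
 [30  0 29  0  0 33]
 [31 24 30 32  0 27]
 [37 31 29 30  0 34]
 [40 38 30 34 35  0]]
stray pts 183 [0.48673201 0.19213273 0.00584022]
```

The cup is empty (flat floor all along) and the tin is unmoved. I set the cup down on the clear bench where the tin was.

{"fn": "move_arm", "kwargs": {
  "deltas": [0.02, 0.03, 0, 0, 0, 0, 0.3, 0.045, 0.065, 0, 0, 0, 0, 0.3, 0.065, 0.095, 0.02, 0, 0, 0, 0.3, 0.0715, 0.106, 0.06, 0, 0, 0, 0.3, 0.0715, 0.106, 0.1, 0, 0, 0, 0.3, 0.0715, 0.106, 0.135, 0, 0, 0, 0.3, 0.0715, 0.106, 0.16, 0, 0, 0, 0.3, 0.0715, 0.106, 0.17, 0, 0, 0, 0.3, 0.0715, 0.106, 0.173, 0, 0, 0, 0.3, 0.0715, 0.106, 0.173, 0, 0, 0, 0.3]
}}

```text
t: 27.2
tool_pos: [0.5956, 0.2221, 0.0268]
orientation: [2.218, 2.221, -0.004]
force: [-0.0, 0.2, -1.0]
opening: 0.0596
gripper_force: 40.0
```

{"fn": "move_arm", "kwargs": {
  "deltas": [0, 0, 0.0015, 0, 0, 0, 0.3, 0, 0, 0.0025, 0, 0, 0, 0.3, 0, 0, 0.0025, 0, 0, 0, 0.3, 0, 0, 0.0025, 0, 0, 0, 0.72, 0, 0, 0.0025, 0, 0, 0, 0.85, 0, 0, 0.0025, 0, 0, 0, 0.9, 0, 0, 0.0025, 0, 0, 0, 0.9, 0, 0, 0.0025, 0, 0, 0, 0.9]
}}

```text
t: 28.2
tool_pos: [0.5948, 0.2216, 0.0232]
orientation: [2.219, 2.221, -0.006]
force: [-0.4, -0.4, 1.2]
opening: 0.0836
gripper_force: 0.0
```

{"fn": "move_arm", "kwargs": {
  "deltas": [0, 0, -0.03, 0, 0, 0, 0.9, 0, 0, -0.08, 0, 0, 0, 0.9, 0, 0, -0.13, 0, 0, 0, 0.9, 0.01, -0.03, -0.18, 0, 0, 0, 0.9, 0.03, -0.06, -0.23, 0, 0, 0, 0.9, 0.05, -0.09, -0.28, 0, 0, 0, 0.9, 0.05, -0.1, -0.3, 0, 0, 0, 0.9, 0.05, -0.1, -0.3, 0, 0, 0, 0.9]
}}

```text
t: 29.2
tool_pos: [0.4957, 0.273, 0.3248]
orientation: [2.217, 2.221, -0.001]
force: [0.4, 0.6, 0.2]
opening: 0.0836
gripper_force: 0.0
```

Run:
```python
from h import *
s=robot.read_state(); print(s["t"],s["tool_pos"],s["force"])
im,P=cloud("wrist"); Q=P.reshape(-1,3)
for r in robot.recognise("wrist","nut_1_mid"):
    u,v=map(int,np.round(r["uv"])); print(round(r["confidence"],2),u,v,P[min(v,383),min(u,511)].round(3))
for n,(x0,x1,y0,y1,z0,z1) in dict(tin=(.4,.58,.09,.19,.038,.055),cup=(.54,.66,.14,.32,.005,.06),cuprim=(.54,.66,.14,.32,.038,.06),jar=(.41,.52,.25,.36,.05,.12),cell=(.36,.44,.37,.45,.03,.07)).items():
    b=Q[(Q[:,0]>x0)&(Q[:,0]<x1)&(Q[:,1]>y0)&(Q[:,1]<y1)&(Q[:,2]>z0)&(Q[:,2]<z1)]
    print(n,len(b),[np.round(x,1) for x in cv2.minAreaRect(b[:,:2].astype(np.float32)*1000)] if len(b)>9 else '',b[:,2].max() if len(b) else '')
g=Q[(Q[:,0]>.438)&(Q[:,0]<.54)&(Q[:,1]>.11)&(Q[:,1]<.172)&(Q[:,2]>.015)&(Q[:,2]<.07)]
x=np.arange(.438,.542,.004);y=np.arange(.11,.174,.004)
H,_,_=np.histogram2d(g[:,0],g[:,1],bins=[x,y],weights=g[:,2]*1000);N,_,_=np.histogram2d(g[:,0],g[:,1],bins=[x,y])
print((H/np.maximum(N,1)).round(0).astype(int).T[::-1])
st=Q[(Q[:,0]>.38)&(Q[:,0]<.75)&(Q[:,1]>.0)&(Q[:,1]<.26)&(Q[:,2]>.006)&(Q[:,2]<.016)]
st=st[~((st[:,0]>.43)&(st[:,0]<.545)&(st[:,1]>.07)&(st[:,1]<.2))&~((st[:,0]>.55)&(st[:,0]<.64)&(st[:,1]>.15))]; print('stray',len(st),st.mean(0) if len(st) else '')
```

```text
29.2 [0.49574113 0.27296693 0.32477249] [0.37241996 0.60785746 0.21713135]
0.65 260 232 [0.497 0.146 0.03 ]
tin 836 [array([507.6, 142.7]), array([151.2,  75.2]), np.float64(8.1)] 0.04975742657841431
cup 2258 [array([592.4, 209.4]), array([154.6,  78.6]), np.float64(79.0)] 0.04984440687262642
cuprim 646 [array([584.2, 202.9]), array([124.5,  86.1]), np.float64(89.9)] 0.04984440687262642
jar 1769 [array([464.9, 293.8]), array([55.5, 55. ]), np.float64(0.1)] 0.09187849763960323
cell 436 [array([400. , 407.7]), array([25.5, 25.6]), np.float64(89.3)] 0.050152012475296326
[[16 28 26 29 24 25 29 31 34 30 27 30 28 28 31 31 30 28 25 29 29 26 29 18
  17  0]
 [30 28 28  0  0 34 40 41 42 40 38 34 34 39 43 42 42 38 36  0  0 26 28 28
  16  0]
 [29  0 20 19 20 35 40 42 41 41 38 28 33 40 42 42 41 38 28 20  0  0  0 27
  35  0]
 [36 19 19 19 20  0 39 41 41 39 35 20 21 41 40 41 40 39 23 20 20 19 20  0
  32 42]
 [20 27 28 28 31 35 33  0  0  0  0 20 20  0  0  0  0  0 20 20 20 21 20 20
   0 42]
 [24 33 36 35 36 39 32 21  0 20 20 20 20 24 28 28  0 20 20 20 20 20 20 19
  21 41]
 [21 37 41 39 42 40 31 20 20 20 20 20 26 29 32 27 24 20 20 20 25 27 25 24
  21 34]
 [20 34 39 40 40 38 20 21 20 20 20 22 32 30  0 31 30 22 20 25 29 31 31 30
  24 31]
 [21  0  0  0  0  0 19 19 19 19 21 23 32 20 19 19 32 23 23 26 32 19 20 32
  27 33]
 [20 20  0 21  0 20 19 19 20 20 19 24 29 23 20 25 31 19 20 31 26 20 20 28
  27 33]
 [26 20 20 20 20 20 20 20 20 20 19 20 31 27 26 29 30 20 19 26 26 25 24 28
  32 38]
 [31 21 19 21 19 19 20 20 20 20 20 19 21 29  0  0 19 20 20 20 31 31 32 30
  33 42]
 [37 29 20 20 20 19 20 20 20 19 20 19 20 19 20 20 20 20 20 20 21 21 21 31
  36 41]
 [42 37 31 27 23 20 20 20 20 20 20 20 21 20 20 20 20 20 20 20 20 20 27 36
  42  0]
 [ 0 42 42 36 34 32 32 32 31 32 31 30 31 30 30 29 29 29 29 26 30 32 35 42
   0  0]]
stray 149 [0.50710404 0.17057296 0.01058603]
```

Run:
```python
from h import *
for cam in["wrist","side"]:
    im,P=cloud(cam); X,Y,Z=P[...,0],P[...,1],P[...,2]
    m=((Z>.006)&(Z<.03)&(X>.36)&(X<.8)&(Y>.0)&(Y<.5)).astype(np.uint8)
    n,l,st,c=cv2.connectedComponentsWithStats(m)
    for i in range(1,n):
        if st[i,4]>(25 if cam=="wrist" else 8): q=P[l==i]; print(cam,st[i,4],q.min(0).round(3),q.max(0).round(3),im[l==i].mean(0).round(0))
    print('cup tilt'); X0=P.reshape(-1,3); b=X0[(X0[:,0]>.57)&(X0[:,0]<.62)&(X0[:,1]>.175)&(X0[:,1]<.245)&(X0[:,2]<.02)]; 
    A=np.c_[b[:,:2]-b[:,:2].mean(0),np.ones(len(b))]; print(len(b),np.linalg.lstsq(A,b[:,2],rcond=None)[0].round(4))
```

```text
wrist 212 [0.642 0.369 0.006] [0.662 0.418 0.03 ] [93. 89. 85.]
wrist 82 [0.397 0.395 0.006] [0.413 0.417 0.029] [33. 26. 19.]
wrist 356 [0.77  0.306 0.006] [0.799 0.354 0.03 ] [100.  94.  91.]
wrist 30 [0.459 0.313 0.007] [0.484 0.321 0.03 ] [101.  97.  96.]
wrist 1274 [0.566 0.169 0.006] [0.626 0.282 0.03 ] [131. 125. 125.]
wrist 247 [0.756 0.218 0.006] [0.8   0.238 0.014] [130. 120. 115.]
wrist 123 [0.483 0.204 0.006] [0.505 0.227 0.015] [143. 136. 131.]
wrist 1465 [0.439 0.155 0.006] [0.537 0.197 0.03 ] [115. 108. 100.]
wrist 471 [0.772 0.093 0.006] [0.8   0.174 0.03 ] [90. 80. 61.]
wrist 1316 [0.436 0.11  0.017] [0.539 0.163 0.03 ] [134. 130. 127.]
wrist 56 [0.489 0.129 0.018] [0.501 0.137 0.03 ] [112. 109. 105.]
wrist 57 [0.519 0.126 0.018] [0.532 0.135 0.03 ] [115. 111. 107.]
wrist 582 [0.439 0.077 0.014] [0.535 0.1   0.03 ] [143. 121.  86.]
wrist 44 [0.542 0.004 0.007] [0.564 0.017 0.024] [29. 28. 29.]
cup tilt
1217 [-0.0021  0.0044  0.0025]
side 88 [0.772 0.117 0.006] [0.8   0.176 0.029] [104.  98.  80.]
side 24 [0.564 0.    0.008] [0.591 0.009 0.03 ] [39. 40. 40.]
side 605 [0.437 0.074 0.006] [0.543 0.202 0.03 ] [111. 110. 106.]
side 24 [0.757 0.222 0.007] [0.793 0.231 0.014] [116. 114. 113.]
side 312 [0.567 0.168 0.006] [0.628 0.285 0.03 ] [105. 106. 108.]
side 30 [0.773 0.311 0.006] [0.799 0.357 0.029] [114. 114. 113.]
side 9 [0.45  0.137 0.02 ] [0.467 0.152 0.028] [109. 109. 108.]
side 120 [0.643 0.376 0.007] [0.695 0.424 0.03 ] [118. 118. 116.]
side 108 [0.437 0.288 0.006] [0.489 0.325 0.03 ] [117. 118. 116.]
side 80 [0.739 0.482 0.006] [0.799 0.5   0.021] [116. 118. 118.]
side 44 [0.388 0.41  0.006] [0.408 0.424 0.029] [35. 34. 34.]
cup tilt
122 [-0.0181 -0.0033  0.003 ]
```

One nut has fallen on the bench between scale and jar: the cluster at (0.494, 0.2155), 23 mm wide and 12-15 mm high. The tin shows five nuts. I pick it up with the fingers closing along x, which leaves about 12 mm to the jar.

{"fn": "move_arm", "kwargs": {
  "deltas": [-0.03, 0, 0.03, 0, 0, 0, 0.6, -0.0575, -0.002, 0.07, 0, 0, 0, 0.5, -0.0575, -0.002, 0.12, 0, 0, 0, 0.48, -0.0575, -0.002, 0.17, 0, 0, 0, 0.48, -0.0575, -0.002, 0.22, 0, 0, 0, 0.48, -0.0575, -0.002, 0.24, 0, 0, 0, 0.48, -0.0575, -0.002, 0.24, 0, 0, 0, 0.48]
}}

```text
t: 30.28
tool_pos: [0.4903, 0.2128, 0.0794]
orientation: [-2.221, -2.22, 0.017]
force: [0.0, 0.5, 0.1]
opening: 0.0443
gripper_force: 0.0
```

Run:
```python
from h import *
s=robot.read_state(); print(s["t"],s["tool_pos"],s["opening"])
for cam in["wrist","scene"]:
    im,P=cloud(cam); Q=P.reshape(-1,3)
    b=Q[(Q[:,0]>.46)&(Q[:,0]<.53)&(Q[:,1]>.2)&(Q[:,1]<.25)&(Q[:,2]>.006)&(Q[:,2]<.02)]
    if len(b): print(cam,len(b),b.min(0),b.max(0))
```

```text
30.275 [0.49031613 0.2127509  0.07940912] 0.04431872319850076
wrist 505 [0.48203875 0.20383049 0.00600084] [0.50493897 0.22748028 0.01323863]
scene 1 [0.46045576 0.20150938 0.01316534] [0.46045576 0.20150938 0.01316534]
```

{"fn": "move_arm", "kwargs": {
  "deltas": [0, 0, 0, 0, 0, 0, 0.48, 0, 0, 0, 0, 0, 0, 0.48]
}}

```text
t: 30.62
tool_pos: [0.4939, 0.2145, 0.0847]
orientation: [2.218, 2.22, -0.003]
force: [-0.5, 0.9, -0.4]
opening: 0.0447
gripper_force: 0.0
```

Now at (0.494, 0.2145, 0.085). Descend 68 mm and grip.

{"fn": "move_arm", "kwargs": {
  "deltas": [0.001, 0, 0.025, 0, 0, 0, 0.48, 0.001, 0, 0.05, 0, 0, 0, 0.48, 0.001, 0, 0.065, 0, 0, 0, 0.48, 0.001, 0, 0.069, 0, 0, 0, 0.48, 0.001, 0, 0.069, 0, 0, 0, 0.48, 0.001, 0, 0.069, 0, 0, 0, 0.1, 0.001, 0, 0.069, 0, 0, 0, 0.1, 0.001, 0, 0.069, 0, 0, 0, 0.1, 0.001, 0, 0.069, 0, 0, 0, 0.1],
  "squeeze": 15
}}

```text
t: 31.75
tool_pos: [0.4933, 0.2151, 0.015]
orientation: [2.219, 2.221, -0.005]
force: [-0.2, 0.6, 3.7]
opening: 0.0222
gripper_force: 15.0
```

{"fn": "move_arm", "kwargs": {
  "deltas": [0, 0, -0.03, 0, 0, 0, 0.1, 0, 0, -0.07, 0, 0, 0, 0.1, -0.03, -0.01, -0.08, 0, 0, 0, 0.1, -0.06, -0.02, -0.08, 0, 0, 0, 0.1, -0.088, -0.022, -0.08, 0, 0, 0, 0.1, -0.088, -0.022, -0.06, 0, 0, 0, 0.1, -0.088, -0.022, -0.045, 0, 0, 0, 0.1, -0.088, -0.022, -0.043, 0, 0, 0, 0.1, -0.088, -0.022, -0.043, 0, 0, 0, 0.1, -0.088, -0.022, -0.043, 0, 0, 0, 0.1]
}}

```text
t: 33.0
tool_pos: [0.4715, 0.1275, 0.0584]
orientation: [2.218, 2.221, -0.005]
force: [0.1, -0.3, -0.5]
opening: 0.0226
gripper_force: 15.0
```

{"fn": "move_arm", "kwargs": {
  "deltas": [0, 0, 0, 0, 0, 0, 0.4, 0, 0, 0, 0, 0, 0, 0.4, 0, 0, 0, 0, 0, 0, 0.4, 0, 0, -0.04, 0, 0, 0, 0.4, 0.02, 0, -0.1, 0, 0, 0, 0.5, 0.07, 0.01, -0.16, 0, 0, 0, 0.9, 0.12, 0.02, -0.21, 0, 0, 0, 0.9, 0.145, 0.024, -0.26, 0, 0, 0, 0.9, 0.145, 0.024, -0.265, 0, 0, 0, 0.9, 0.145, 0.024, -0.265, 0, 0, 0, 0.9]
}}

```text
t: 34.25
tool_pos: [0.496, 0.2743, 0.3242]
orientation: [2.217, 2.221, -0.0]
force: [0.0, 0.1, 0.3]
opening: 0.0836
gripper_force: 0.0
```

Run:
```python
from h import *
s=robot.read_state(); print(s["t"],s["tool_pos"],s["force"])
im,P=cloud("wrist"); Q=P.reshape(-1,3)
def bx(x0,x1,y0,y1,z0,z1): return Q[(Q[:,0]>x0)&(Q[:,0]<x1)&(Q[:,1]>y0)&(Q[:,1]<y1)&(Q[:,2]>z0)&(Q[:,2]<z1)]
for n,a in dict(tin=(.4,.55,.1,.19,.038,.055),stray=(.46,.53,.2,.25,.006,.02),cup=(.55,.66,.14,.32,.005,.06),jar=(.41,.52,.25,.36,.05,.12),cover=(.44,.54,.03,.08,.05,.12)).items():
    b=bx(*a); print(n,len(b),[np.round(x,1) for x in cv2.minAreaRect(b[:,:2].astype(np.float32)*1000)] if len(b)>9 else '',b[:,2].max() if len(b) else '')
g=bx(.438,.54,.11,.172,.015,.07)
x=np.arange(.438,.542,.004);y=np.arange(.11,.174,.004)
H,_,_=np.histogram2d(g[:,0],g[:,1],bins=[x,y],weights=g[:,2]*1000);N,_,_=np.histogram2d(g[:,0],g[:,1],bins=[x,y])
print((H/np.maximum(N,1)).round(0).astype(int).T[::-1])
m=((P[...,2]>.006)&(P[...,2]<.03)&(P[...,0]>.36)&(P[...,0]<.7)&(P[...,1]>.0)&(P[...,1]<.35)).astype(np.uint8)
n,l,st,c=cv2.connectedComponentsWithStats(m)
for i in range(1,n):
    if st[i,4]>25: q=P[l==i]; print(st[i,4],q.min(0).round(3),q.max(0).round(3))
```

```text
34.25 [0.49596942 0.27434087 0.324195  ] [0.04117292 0.12631945 0.27003088]
tin 777 [array([487.9, 139.7]), array([ 65. , 109.1]), np.float64(87.9)] 0.044199779929691596
stray 0  
cup 2220 [array([596.6, 224.2]), array([ 61.8, 115.1]), np.float64(0.1)] 0.050444542810538284
jar 1765 [array([464.1, 294.2]), array([55.4, 54.6]), np.float64(0.4)] 0.09149333058571471
cover 1209 [array([487.7,  66. ]), array([16.8, 95.6]), np.float64(88.8)] 0.08443443306337764
[[17 26 30 27 25 27 30 34 31 29 29 29 28 29 30 30 30 28 28 28 27 28 25 17
  16  0]
 [33 25 29  0  0 36 39 41 37 41 39 34 35 39 42 42 41 38 36  0  0 31 28 29
  21  0]
 [33  0 20 19 20 35 40 42 42 38 37 28 36 40 42 42 41 39 30  0  0  0  0 27
  28  0]
 [41 20 20 20 20 36 40 41 41 40 36 20 23 38 41 42 40 38 25 20 20 21 19  0
  34 42]
 [20 29 29 31 31 36 32  0  0  0 20 20 20  0  0  0  0  0 20 20 20 19 20 20
  39 42]
 [25 32 31 35 36 38 32  0  0 20 19 19 21 25 27  0  0 20 20 20 20 20 20 20
  20 40]
 [26 38 40 42 42 40 30 20 20 20 20 19 26 31 31 27 23 20 20 20 25 27 25 23
  21 34]
 [22  0 39  0 40 37 20 21 21 21 20 22 31  0  0 31 29 21 20 2
[... 298 characters left out ...]
20 24 30 24 21  0 30  0 21 20 19 21 31 30 30 30
  33 43]
 [36 29 21 20 20 20 30 28 25 27 31 20 20 20 20 20 20 20 20 21  0  0  0 31
  36  0]
 [42 35 32 27 20 20  0  0 30 29 21 20 20 19 20 19 20 20 20 20 20 21 28 35
  42  0]
 [ 0 41 42 37 33 32 33 32 34 33 31 32 30 30 30 31 28 28 25 27 31 30 37 42
   0  0]]
34 [0.459 0.313 0.006] [0.486 0.321 0.03 ]
1247 [0.566 0.17  0.006] [0.627 0.282 0.03 ]
1449 [0.438 0.155 0.006] [0.537 0.197 0.03 ]
1162 [0.436 0.11  0.017] [0.539 0.16  0.03 ]
59 [0.49  0.129 0.019] [0.503 0.137 0.03 ]
57 [0.519 0.126 0.018] [0.533 0.14  0.03 ]
57 [0.465 0.12  0.018] [0.479 0.134 0.03 ]
579 [0.439 0.076 0.015] [0.534 0.1   0.03 ]
36 [0.542 0.004 0.007] [0.561 0.016 0.022]
```

Six nuts are now in the tin: three flat rings and three on edge. No strays remain, the tin and jar are unmoved, the cover is back, the cup stands on the bench, and the arm is clear. Handing in.

```bash
python3 -c "
from plant import robot
print(robot.close_job())"
```

```text
the job is handed in; nothing more can be done
None
```

I handed the job in at about 34 s, with the cover swung right back, the tin on the pan holding all six nuts and the empty cup upright on the bench; the jar and cell measured in place, and I kept clear of the bottle but did not re-measure it. One nut missed the tin during the pour, so I picked it off the bench and dropped it in, and `close_job` returned no verdict.

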